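# Stow bungs and bridges, then shut and quarter-turn lock the case

### The arm

A 6-joint arm with a two-finger parallel gripper is mounted at the origin on the work surface. World frame = base frame: x ahead of the robot, y to its left, z up, the work surface at z = 0. Lengths are in m, angles in rad, forces in N, time in s.
With the tool pointing down it reaches from about 0.3 to 0.875 m from the base axis. Payload 6.4 kg.
Tool frame: the origin (TCP) lies on the mounting face of the last link; the fingertips stand 166 mm ahead of it and the grasp point (between the pads) lies 147 mm ahead of it; z points along the fingers, y is the line along which they close (so a half turn about z gives the same grasp; the last joint's range is limited). The gripper opens to 88 mm and grips with 3 to 60 N. Pads are 18 mm wide; open, the fingers measure 123 mm over their backs; the gripper's body (75 mm by 187 mm) begins 45 mm behind the grasp point.
Start: joints at [1.054, 0.181, 1.607, -0, 1.354, -0.206], TCP at [0.176, 0.547, 0.405] pointing down, gripper open.
Joint ranges: [-2.99, 2.99], [-0.89, 2.07], [0.3, 2.58], [-1.14, 4.28], [0, 2.63], [-3.12, 3.12]. Speed limits (rad/s): [2.57, 2.57, 3.01, 3.14, 3.14, 3.14].

### API

Orientations are given as a unit quaternion [w, x, y, z].
In Python, from station import r, cams, ticket gives the robot as it stands.
- The arm moves only by the shell command python3 -m jog 'ROWS' [FORCE]. ROWS is text: rows parted by semicolons, each of 7 numbers parted by spaces: the shift along the tool's x, y, z each as a share of 100 mm, from -1 to 1, then the turn, a rotation vector about the tool's x, y, z each as a share of pi/4 rad, from -1 to 1, then the closure, from 0 (fully open) to 1 (shut). In form: tx ty tz ax ay az hand; .... A call has 1 to 12 rows; each row is the pose to reach, as a shift and turn from the pose commanded when the call began, along the tool's axes at that moment; what a row does not reach only later rows make up. A row lasts 1/10 s, in which the tool goes at most 50 mm and 8.59 degrees, less where a joint would pass 70% of its speed; a pose out of reach is approached as far as the arm can. A call with a number of a shift or a turn outside -1 to 1 is refused whole. A call with a gripper value outside its range is refused whole. The fingers move at their own pace and stop on an object; FORCE is the grip in N (left out, the last holds). Time passes only in rows, so rows that repeat a pose let the fingers close. It gives the time, the measured TCP pose, the force, the opening and the grip force at its end, in the units of the state.
- r.state(): the state, without advancing time (a new reading comes with each control period).
- cams.grab_frame(name): name is "scene" or "top"; returns (picture, depth): 384x512x3 uint8, red, green, blue; 384x512 float32, m along the optical axis (not along the pixel's ray), 0 where there is no reading.
- cams.calibration(name): a dict with "fx", "fy", "cx", "cy" (pixels), "view" (4x4, takes a point from world to camera coordinates). Camera axes: x right, y down, z forward; pixel columns grow to the right and rows downward; lengths in m; the calibration is good to about 2 mm. A picture is of the moment at which its call begins. calibration takes no time and is no camera call.
- ticket.close_job(): hands the job in; it is judged then, once.
The state is a dict: "t": time; "qpos": joint angles; "joint_velocities": joint speeds; "joint_torque": joint torques, N m; "ee_pos": TCP position; "tool_rot": TCP orientation; "force": force on the tool from outside, world axes, zero at the start; "moment": the same for the moment, N m; "finger_gap": finger opening in m; "finger_force": force on a finger pad.
Only numpy, scipy, OpenCV 4.12 (cv2) and the standard library are available. Lean on these libraries where they do the work, as an engineer would, in place of code of your own. Each camera call takes 0.05 s, during which the arm holds its last target. There are 200 camera calls.

### The job

Clear the bench after the practical: put every black rubber bung into the rubber-lined bay of the blue case and every wooden bridge into the cork-lined bay. Then shut the lid fully, line the yellow wing of its fastener up with the two red marks, push it fully home and, keeping it down, give it a quarter turn either way so that it lies across the marks and stays locked. Leave the aluminium plate and the dish with its ball where they are.

Things in the scene. Friction and masses are not known exactly. Their poses are not given: they have to be found in the camera images.
- case: Blue open storage case, fixed to the bench, 250 x 255 mm, 68 mm high, walls 5 mm. Origin under its centre, x across both bays (away from the robot at yaw 0), y to the hinge side, z up. A 5 mm divider along y at x = 0 makes two bays, each 117 (x) x 245 (y) mm, floor at z = 8 mm. Lid hinge along x at y = +127, z = 68 mm. A keeper block 96 x 50 mm, 60 high, stands outside the middle of the -y wall.
- rubber_bay (a point): Centre of the floor of the bay lined with black rubber, the one at negative x of the case (nearer the robot); axes as the case. For the bungs.
- cork_bay (a point): Centre of the floor of the bay lined with cork, the one at positive x of the case (farther from the robot); axes as the case. For the bridges.
- slot (a point): Centre of the keeper's slot at its top face, 60 mm over the bench. The slot is 12 mm wide and runs along the case's x; the plate round it is 5 mm thick. Hidden below the tab when the lid is shut.
- lid (a joint): Aluminium lid, on a stiff friction hinge: stays at any angle, takes about 2 to 6 N at its edge to move. Value in rad: 0 = shut flat, grows as it opens; starts at 1.82 to 1.98, standing up, leaning back past upright to the case's +y. Plate 250 (x) x 255 x 8 mm, underside in the plane of the hinge axis, plus a tab 130 mm wide in mid-edge, 255 to 306 mm from the hinge, that carries the fastener.
- lid_edge (a point): Point on the lid's outer (upper when shut) face at the middle of its edge, 255 mm from the hinge, where the tab begins; x along the edge, -y from the hinge to the edge, z out of the outer face. A fixed green hand press, 310 mm high, stands on the bench some 0.2 m beyond the open lid.
- wing (a point): Centre of the top of the yellow wing of the captive quarter-turn fastener on the lid's tab, 280 mm from the hinge. The wing is a bar 60 mm long (point x), 12 mm thick (point y), 30 mm high, all below this point (point z up when shut), on an 18 mm round stem. Sprung up, its top is 50 mm and its underside 20 mm over the lid's outer face; fully home, 34 and 4 mm.
- stud_turn (a joint): Turn of the fastener, rad, anticlockwise from above positive, stops at +-1.58. 0 = wing in line with the two red marks on the lid (case x), cross pin in line with the slot; +1.57 or -1.57 = wing across the marks (either locks). Starts out of line at +0.5 to +1.1; stays where turned. With the pin below the keeper plate and past 0.3 it is caught and may be let go and gripped afresh.
- stud_push (a joint): How far the fastener is pushed down, m: 0 = sprung up, 0.016 = fully home. Spring 3.5 N at the top, 9 N fully home; springs back unless turned. Out of line by over about 0.2 rad it stops at 0.0015 on the keeper plate; in line it goes down, must be held below 0.012 while turned, and then rests at about 0.012, holding the lid shut.
- chladni: Bystander: square aluminium plate 150 x 150 x 5 mm with a pattern of thin lines and a small brass centre, lying on the bench beyond the work. Origin under its centre.
- dish: Bystander: shallow tin dish, 100 mm across, 22 mm high, with a ball bearing in it. Origin under its centre.
- ball_center (a point): Bystander: centre of the 32 mm chrome ball bearing in the dish.
- bung0: Large black rubber bung (stopper), a solid taper 48 mm high, 48 mm across at the foot and 56 mm at the top, 0.13 kg, standing on its narrow end. Origin at the centre of the foot, z up its axis. May be absent (None).
- bung1: Large black rubber bung (stopper), a solid taper 48 mm high, 48 mm across at the foot and 56 mm at the top, 0.13 kg, standing on its narrow end. Origin at the centre of the foot, z up its axis. May be absent (None).
- bung2: Large black rubber bung (stopper), a solid taper 48 mm high, 48 mm across at the foot and 56 mm at the top, 0.13 kg, standing on its narrow end. Origin at the centre of the foot, z up its axis. May be absent (None).
- bridge0: Boxwood sonometer bridge: bar 80 mm long (x), 28 mm wide (y), its sides upright to 34 mm and then sloping to a knife edge at 48 mm height, 0.07 kg. Origin at the centre of the underside, z up. May be absent (None).
- bridge1: Boxwood sonometer bridge: bar 80 mm long (x), 28 mm wide (y), its sides upright to 34 mm and then sloping to a knife edge at 48 mm height, 0.07 kg. Origin at the centre of the underside, z up. May be absent (None).
- bridge2: Boxwood sonometer bridge: bar 80 mm long (x), 28 mm wide (y), its sides upright to 34 mm and then sloping to a knife edge at 48 mm height, 0.07 kg. Origin at the centre of the underside, z up. May be absent (None).

How it is judged:
On the way, in this order (a step that is already met when the one before it is completed fails the run):
1. all bungs in the rubber bay and all bridges in the cork bay (x of bung0 in the frame of case between -0.121 and -0.002 m and y of bung0 in the frame of case between -0.122 and 0.122 m and z of bung0 in the frame of case between 0 and 0.045 m and x of bung1 in the frame of case between -0.121 and -0.002 m and y of bung1 in the frame of case between -0.122 and 0.122 m and z of bung1 in the frame of case between 0 and 0.045 m and x of bung2 in the frame of case between -0.121 and -0.002 m and y of bung2 in the frame of case between -0.122 and 0.122 m and z of bung2 in the frame of case between 0 and 0.045 m and x of bridge0 in the frame of case between 0.002 and 0.121 m and y of bridge0 in the frame of case between -0.122 and 0.122 m and z of bridge0 in the frame of case between 0 and 0.045 m and x of bridge1 in the frame of case between 0.002 and 0.121 m and y of bridge1 in the frame of case between -0.122 and 0.122 m and z of bridge1 in the frame of case between 0 and 0.045 m and x of bridge2 in the frame of case between 0.002 and 0.121 m and y of bridge2 in the frame of case between -0.122 and 0.122 m and z of bridge2 in the frame of case between 0 and 0.045 m), for 0.2 s.
2. lid shut (value of joint lid below 0.04 rad), for 0.2 s.
3. fastener lined up and pushed in through the slot (value of joint lid below 0.04 rad and value of joint stud_push above 0.011 m and value of joint stud_turn between -0.3 and 0.3 rad), for 0.04 s.
4. fastener turned across and locked (value of joint lid below 0.04 rad and value of joint stud_push above 0.009 m and (value of joint stud_turn above 1.15 rad or value of joint stud_turn below -1.15 rad)), for 0.2 s.
At the end, for the whole second after the job is handed in: Every bung present lies in the rubber-lined bay and every bridge in the cork-lined bay (origins within the bay and less than 45 mm above the case's underside), the lid is shut within 0.04 rad, and the fastener stays down by itself (more than 9 mm) and turned at least 1.15 rad from the marks (all of step 1 and all of step 4); the robot touches nothing.
It fails at once if the plate or the dish is shoved more than 30 mm (distance of any of chladni, dish from where it was at the start of the episode above 0.03 m).
It fails at once if the ball leaves the dish (horizontal distance between ball_center and dish above 0.05 m).
Of bung0, bung1, bung2 only 2 to 3 are there at a start; the rules pass over those that are not, and their reading is None.
Of bridge0, bridge1, bridge2 only 2 to 3 are there at a start; the rules pass over those that are not, and their reading is None.
At some moment in a run one of bung0, bung1, bung2, bridge0, bridge1, bridge2 may be knocked a few centimetres aside while the robot is not near it.
Once in a run the grip may slacken for a moment while it holds something.
It also fails if it takes over 210 s, if anything falls off the work surface, if the arm or the gripper's body presses on something with over 40 N, if the wrist force passes 120 N, or if a joint passes its speed limit or range.

## Working session

There is one attempt and no reset: what is moved stays moved. The work goes in short steps, Python scripts to look and compute and a shell command to move; the robot and the scene stay as the last step left them, time stands still between calls to the robot, and variables do not carry over. Pictures are saved under pics/ and viewed, at most 14 in all, crops included, and the job is handed in when it is done.

```bash
ls; mkdir -p pics
cat > h.py <<'E'
import numpy as np, cv2
from station import r, cams, ticket
from scipy.spatial.transform import Rotation as R
def grab(n):
    im,d=cams.grab_frame(n); return im,d,cams.calibration(n)
def world(d,c):
    h,w=d.shape; u,v=np.meshgrid(np.arange(w),np.arange(h))
    P=np.stack([(u-c['cx'])/c['fx']*d,(v-c['cy'])/c['fy']*d,d,np.ones_like(d)],-1)
    W=(P@np.linalg.inv(np.array(c['view'])).T)[...,:3]; W[d<=0]=np.nan; return W
def save(n,im): cv2.imwrite('pics/'+n+'.png',im[...,::-1])
E
python3 - <<'E'
from h import *
print(r.state())
for n in('scene','top'):
    im,d,c=grab(n); save(n+'0',im); np.savez('/tmp/'+n,im=im,d=d)
    print(n,c)
E
```

```text
pics
{'t': 0.0, 'qpos': array([ 1.05367805e+00,  1.81492991e-01,  1.60797146e+00, -5.16249068e-06,
        1.35378596e+00, -2.06285435e-01]), 'joint_velocities': array([ 4.82695345e-04,  9.37009908e-04, -6.97160740e-05, -3.77665848e-06,
        1.67516612e-04, -5.97333244e-04]), 'joint_torque': array([-3.43454321e-04, -4.33855140e+01, -3.41852224e+01,  7.01984949e-02,
        3.84597376e-02, -1.48934851e-04]), 'ee_pos': array([0.17571721, 0.54723592, 0.40385458]), 'tool_rot': array([-2.90955637e-04,  1.54790912e-01,  9.87946905e-01, -7.76139821e-04]), 'force': array([ 1.20258172, -0.11700163,  0.22721598]), 'moment': array([ 0.02033685, -0.00923356,  0.03424954]), 'finger_force': 0.0, 'finger_gap': 0.08826684883821663}
scene {'fx': 453.0597801824755, 'fy': 453.0597801824755, 'cx': 258.60140697217525, 'cy': 190.20585311326695, 'view': array([[ 0.81476164,  0.57977611,  0.00480899, -0.46048357],
       [ 0.42826365, -0.59620806, -0.67906274, -0.23479303],
       [-0.39083719,  0.55533379, -0.73406449,  1.36709935],
       [ 0.        ,  0.        ,  0.        ,  1.        ]])}
top {'fx': 425.9827570997422, 'fy': 425.9827570997422, 'cx': 253.48831391283647, 'cy': 197.52170409099963, 'view': array([[ 2.49897769e-02, -9.99687589e-01,  4.84855194e-04,
        -7.98506812e-02],
       [-9.94615622e-01, -2.49117787e-02, -1.00594078e-01,
         6.38097671e-01],
       [ 1.00574730e-01,  2.03157901e-03, -9.94927433e-01,
         1.09947947e+00],
       [ 0.00000000e+00,  0.00000000e+00,  0.00000000e+00,
         1.00000000e+00]])}
```

View pics/top0.png

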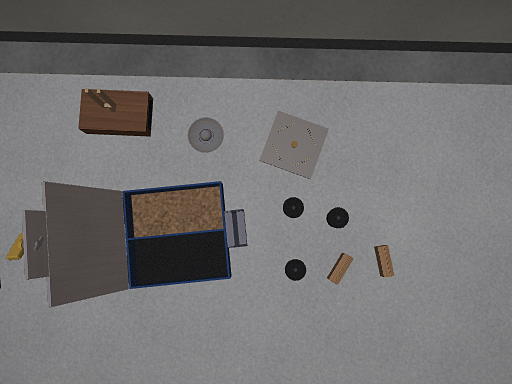

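View pics/scene0.png

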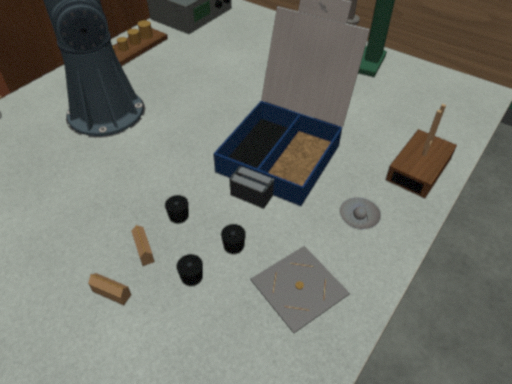

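Top view: three bungs at about px (293,207), (338,217) and (296,269), and two bridges at (340,268) and (385,261). The case is centred near (178,235) with its keeper at (236,228), the dish is at (206,135), the plate at (294,145), and the lid is open to the left. The scene view confirms 3 bungs and 2 bridges.

```bash
cat >> h.py <<'E'
def objs(im,d,c,ymax=-0.02):
    W=world(d,c); z=W[...,2]; i=im.astype(int); hsv=cv2.cvtColor(im,cv2.COLOR_RGB2HSV); out=[]
    m=((z>0.015)&(z<0.08)&(W[...,0]>0.15)&(W[...,1]<ymax)).astype(np.uint8)
    n,l,s,ce=cv2.connectedComponentsWithStats(m)
    for k in range(1,n):
        if s[k,4]<60: continue
        q=W[l==k]; zt=np.nanmax(q[:,2]); col=i[l==k].mean(0)
        t=q[q[:,2]>(zt-0.008 if col.max()<60 else .015)]
        (cx,cy),sz,_=cv2.minAreaRect(t[:,:2].astype(np.float32)); b=cv2.boxPoints(cv2.minAreaRect(t[:,:2].astype(np.float32)))
        e=b[1]-b[0] if np.linalg.norm(b[1]-b[0])>np.linalg.norm(b[2]-b[1]) else b[2]-b[1]
        out.append((ce[k].round(),s[k,4],col.round(),'ztop %.3f'%zt,'c %.4f %.4f'%(cx,cy),'sz',np.round(sz,3),'axis %.1f'%(np.degrees(np.arctan2(e[1],e[0]))%180)))
    return out
E
python3 - <<'E'
from h import *
for n in('top','scene'):
    f=np.load('/tmp/%s.npz'%n); im,d=f['im'],f['d']; c=cams.calibration(n); W=world(d,c)
    for o in objs(im,d,c): print(n,*o)
    # case: blue pixels near z=.068 
    i=im.astype(int); z=W[...,2]
    m=(i[...,2]>i[...,0]+25)&(i[...,2]>i[...,1]+15)&(z>.055)&(z<.08)
    q=W[m][:,:2].astype(np.float32); rc=cv2.minAreaRect(q); print(n,'case rim',m.sum(),rc,np.nanmedian(z[m]))
    m=(z>.055)&(z<.066)&(W[...,1]<.18)&(W[...,1]>-.05)&(W[...,0]>.3)&~((i[...,2]>i[...,0]+25))
    if m.sum()>20: print('keeper',m.sum(),cv2.minAreaRect(W[m][:,:2].astype(np.float32)),np.median(z[m]))
    hsv=cv2.cvtColor(im,cv2.COLOR_RGB2HSV); m=(hsv[...,0]>18)&(hsv[...,0]<33)&(hsv[...,1]>150)&(hsv[...,2]>80)
    print('yellow',m.sum(),W[m].mean(0) if m.sum() else '')
    if n=='top':
      for u,v in [(60,200),(60,290),(110,200),(110,280),(35,240),(206,120),(294,145)]: print((u,v),W[v,u].round(3))
E
```

```text
top [293. 207.] 346 [27. 27. 28.] ztop 0.054 c 0.6150 -0.1672 sz [0.054 0.051] axis 63.8
top [337. 217.] 363 [26. 26. 27.] ztop 0.054 c 0.5929 -0.2855 sz [0.052 0.053] axis 91.5
top [241. 229.] 333 [89. 90. 98.] ztop 0.065 c 0.5591 -0.0328 sz [0.095 0.027] axis 2.0
top [385. 261.] 391 [114.  88.  64.] ztop 0.052 c 0.4826 -0.4127 sz [0.081 0.029] axis 11.9
top [340. 268.] 374 [118.  90.  66.] ztop 0.052 c 0.4598 -0.2962 sz [0.029 0.08 ] axis 149.4
top [295. 269.] 362 [26. 27. 28.] ztop 0.055 c 0.4549 -0.1754 sz [0.053 0.052] axis 0.8
top case rim 1034 ((0.5380925536155701, 0.1335102915763855), (0.25026023387908936, 0.2562445104122162), 7.32338285446167) 0.06677052338481704
keeper 616 ((0.5478305220603943, 0.059982966631650925), (0.24106526374816895, 0.2086276412010193), 7.67790412902832) 0.05952040349125842
yellow 241 [nan nan nan]
(60, 200) [0.601 0.341 0.269]
(60, 290) [0.417 0.321 0.284]
(110, 200) [0.617 0.288 0.115]
(110, 280) [0.425 0.27  0.136]
(35, 240) [0.517 0.353 0.335]
(206, 120) [0.852 0.072 0.017]
(294, 145) [ 0.789 -0.171  0.011]
scene [248. 189.] 707 [54. 56. 56.] ztop 0.065 c 0.5574 -0.0333 sz [0.1   0.029] axis 1.8
scene [177. 208.] 507 [25. 27. 26.] ztop 0.054 c 0.4523 -0.1746 sz [0.051 0.055] axis 131.3
scene [142. 244.] 474 [124.  99.  71.] ztop 0.053 c 0.4585 -0.2963 sz [0.028 0.081] axis 149.2
scene [233. 237.] 561 [26. 27. 26.] ztop 0.053 c 0.6147 -0.1673 sz [0.053 0.055] axis 128.6
scene [190. 268.] 643 [26. 27. 26.] ztop 0.053 c 0.5898 -0.2855 sz [0.055 0.055] axis 8.8
scene [108. 287.] 677 [121.  96.  67.] ztop 0.052 c 0.4806 -0.4128 sz [0.083 0.03 ] axis 12.2
scene case rim 1440 ((0.5366024971008301, 0.13300162553787231), (0.2509307265281677, 0.26018834114074707), 7.45123815536499) 0.06560276116088859
keeper 645 ((0.5545420050621033, 0.036773957312107086), (0.26832151412963867, 0.17643941938877106), 18.91629981994629) 0.06041570422706155
yellow 28 [-0.15479089  0.32595324  0.04123208]
```

Both cameras agree: case centre is about (0.537, 0.133), yaw 7.3°, and the 250 × 255 mm rim matches. Item heights and sizes match too. Next I'll write a planner that prints the calls.

```bash
cat >> h.py <<'E'
C=np.array([.537,.1333]); YAW=np.radians(7.3)
def case(x,y):
    c,s=np.cos(YAW),np.sin(YAW); return C+[c*x-s*y,s*x+c*y]
def Rd(deg,tilt=0): # tool down, closing axis (tool y) at deg in world; tilt about tool x
    a=np.radians(deg); y=np.array([np.cos(a),np.sin(a),0]); z=np.array([0,0,-1.]); x=np.cross(y,z)
    return R.from_matrix(np.c_[x,y,z])*R.from_euler('x',tilt,degrees=True)
def plan(wps,start=None):
    """wps: (x,y,zgrasp,deg[,tilt]) of the grasp point; prints tx ty tz ax ay az and rows needed per call"""
    s=r.state(); q=s['tool_rot']; Rc=R.from_quat([q[1],q[2],q[3],q[0]]); p=np.array(s['ee_pos'])
    print('at grasp',(p+Rc.apply([0,0,.147])).round(4),'gap',s['finger_gap'],'t',s['t'])
    for w in wps:
        Rt=Rd(*w[3:]); g=np.array(w[:3],float); print('->',g.round(3),w[3:])
        pt=g-Rt.apply([0,0,.147])
        while 1:
            sh=Rc.inv().apply(pt-p)/.1; av=(Rc.inv()*Rt).as_rotvec()/(np.pi/4)
            n=max(abs(sh).max(),abs(av).max(),1); k=np.ceil(n-1e-3)
            a=np.round(sh/k,3); b=np.round(av/k,3)
            rows=int(np.ceil(max(np.linalg.norm(a)*2,np.linalg.norm(b)*45/8.59)))+1
            print('   ',*a,*b,'rows',rows)
            p=p+Rc.apply(a*.1); Rc=Rc*R.from_rotvec(b*np.pi/4)
            if k==1: break
E
python3 - <<'E'
from h import *
plan([(.2,.45,.25,72.2),(.25,.30,.25,50),(.33,.0,.25,7.3),(.454,-.175,.15,7.3),(.454,-.175,.03,7.3)])
for y in(.07,0,-.07): print(case(-.0605,y))
for y in(.055,-.055): print(case(.0605,y))
E
```

```text
at grasp [0.1756 0.5471 0.2569] gap 0.08811964563534988 t 0.1
-> [0.2  0.45 0.25] (72.2,)
    -0.529 -0.852 0.07 -0.002 -0.0 -0.0 rows 4
-> [0.25 0.3  0.25] (50,)
    -0.467 -0.637 0.0 -0.0 -0.0 0.247 rows 3
    -0.582 -0.536 0.0 -0.0 -0.0 0.246 rows 3
-> [0.33 0.   0.25] (7.3,)
    -0.847 -0.595 -0.0 -0.0 -0.0 0.316 rows 4
    -0.967 -0.368 -0.0 -0.0 -0.0 0.317 rows 4
    -0.514 -0.06 -0.0 -0.0 -0.0 0.158 rows 3
    -0.517 0.005 -0.001 -0.0 -0.0 0.158 rows 3
-> [ 0.454 -0.175  0.15 ] (7.3,)
    -0.947 0.504 0.5 -0.0 -0.0 0.0 rows 4
    -0.947 0.504 0.5 -0.0 -0.0 0.0 rows 4
-> [ 0.454 -0.175  0.03 ] (7.3,)
    -0.0 0.0 0.6 -0.0 -0.0 0.0 rows 3
    -0.0 0.0 0.6 -0.0 -0.0 0.0 rows 3
[0.46809586 0.1950452 ]
[0.47699039 0.12561259]
[0.48588491 0.05617998]
[0.59002106 0.1955416 ]
[0.60399817 0.08643321]
```

```bash
python3 -m jog '-.53 -.85 .07 0 0 0 0;-.53 -.85 .07 0 0 0 0;-.53 -.85 .07 0 0 0 0'
python3 -m jog '-.47 -.64 0 0 0 .25 0;-.47 -.64 0 0 0 .25 0;-.47 -.64 0 0 0 .25 0'
python3 -m jog '-.58 -.54 0 0 0 .25 0;-.58 -.54 0 0 0 .25 0;-.58 -.54 0 0 0 .25 0'
python3 -m jog '-.85 -.6 0 0 0 .32 0;-.85 -.6 0 0 0 .32 0;-.85 -.6 0 0 0 .32 0;-.85 -.6 0 0 0 .32 0'
python3 -m jog '-.97 -.37 0 0 0 .32 0;-.97 -.37 0 0 0 .32 0;-.97 -.37 0 0 0 .32 0;-.97 -.37 0 0 0 .32 0'
python3 -m jog '-.92 -.06 0 0 0 .3 0;-.92 -.06 0 0 0 .3 0;-.92 -.06 0 0 0 .3 0;-.92 -.06 0 0 0 .3 0'
python3 - <<'E'
from h import *
for o in objs(*grab('top')): print(*o)
plan([(.454,-.175,.15,7.3),(.454,-.175,.03,7.3)])
E
```

```text
t: 0.4
ee_pos: [0.2001, 0.4462, 0.3952]
tool_rot: [-0.001, 0.156, 0.988, -0.003]
force: [-0.2, 0.1, -0.6]
finger_gap: 0.088
finger_force: 0.0
t: 0.7
ee_pos: [0.2261, 0.3732, 0.3976]
tool_rot: [0.0, 0.253, 0.968, -0.0]
force: [0.0, 0.1, 0.3]
finger_gap: 0.0878
finger_force: 0.0
t: 1.0
ee_pos: [0.2506, 0.2985, 0.3979]
tool_rot: [0.0, 0.346, 0.938, 0.0]
force: [-0.5, 1.0, -0.1]
finger_gap: 0.0881
finger_force: 0.0
t: 1.4
ee_pos: [0.2767, 0.1988, 0.3982]
tool_rot: [0.0, 0.46, 0.888, 0.001]
force: [0.7, -0.1, -0.3]
finger_gap: 0.0878
finger_force: 0.0
t: 1.8
ee_pos: [0.3024, 0.0986, 0.398]
tool_rot: [-0.0, 0.567, 0.823, 0.0]
force: [0.5, -0.5, -0.1]
finger_gap: 0.0883
finger_force: 0.0
t: 2.2
ee_pos: [0.3293, 0.0118, 0.3975]
tool_rot: [-0.001, 0.659, 0.752, 0.0]
force: [-0.4, 0.2, 0.8]
finger_gap: 0.0882
finger_force: 0.0
[293. 207.] 347 [27. 27. 28.] ztop 0.055 c 0.6159 -0.1676 sz [0.052 0.052] axis 136.5
[338. 217.] 361 [26. 26. 27.] ztop 0.054 c 0.5928 -0.2858 sz [0.052 0.053] axis 91.0
[241. 229.] 334 [90. 91. 99.] ztop 0.065 c 0.5591 -0.0328 sz [0.095 0.027] axis 2.0
[385. 261.] 400 [115.  88.  65.] ztop 0.053 c 0.4826 -0.4125 sz [0.08  0.029] axis 10.6
[340. 268.] 372 [119.  91.  67.] ztop 0.054 c 0.4600 -0.2957 sz [0.028 0.08 ] axis 148.8
[295. 269.] 362 [26. 27. 28.] ztop 0.053 c 0.4547 -0.1756 sz [0.054 0.052] axis 1.0
at grasp [0.3289 0.0124 0.2504] gap 0.08802420649095263 t 2.25
-> [ 0.454 -0.175  0.15 ] (7.3,)
    -0.675 0.33 0.334 -0.0 -0.001 0.003 rows 3
    -0.673 0.331 0.334 -0.0 -0.0 0.002 rows 3
    -0.673 0.333 0.334 -0.001 -0.001 0.003 rows 3
-> [ 0.454 -0.175  0.03 ] (7.3,)
    0.0 -0.0 0.6 0.0 0.0 -0.0 rows 3
    0.0 -0.0 0.6 0.0 0.0 -0.0 rows 3
```

```bash
python3 -m jog '-1 .5 .5 0 0 0 0;-1 .5 .5 0 0 0 0;-1 .5 .5 0 0 0 0;-1 .5 .5 0 0 0 0' >/dev/null
python3 -m jog '-1 .5 .5 0 0 0 0;-1 .5 .5 0 0 0 0;-1 .5 .5 0 0 0 0;-1 .5 .5 0 0 0 0'
python3 -m jog '0 0 .5 0 0 0 0;0 0 .9 0 0 0 0;0 0 .9 0 0 0 0' > /dev/null
python3 -m jog '0 0 .3 0 0 0 0;0 0 .3 0 0 0 0;0 0 .3 0 0 0 1;0 0 .3 0 0 0 1;0 0 .3 0 0 0 1;0 0 .3 0 0 0 1;0 0 .3 0 0 0 1;0 0 .3 0 0 0 1;0 0 0 0 0 0 1;0 0 -.3 0 0 0 1;0 0 -.9 0 0 0 1;0 0 -.9 0 0 0 1' 30
```

```text
t: 3.05
ee_pos: [0.455, -0.174, 0.2969]
tool_rot: [-0.001, 0.659, 0.752, 0.0]
force: [-0.7, 0.6, -0.1]
finger_gap: 0.0881
finger_force: 0.0
t: 4.55
ee_pos: [0.4554, -0.1762, 0.3028]
tool_rot: [0.004, 0.66, 0.751, 0.0]
force: [0.5, -0.4, -1.5]
finger_gap: 0.052
finger_force: 29.7
```

```bash
for k in 1 2 3 4; do python3 -m jog '.92 .15 0 0 0 0 1;.92 .15 0 0 0 0 1;.92 .15 0 0 0 0 1' | grep -E "ee_pos|gap"; done
python3 - <<'E'
from h import *
plan([(*case(-.0605,.07),.041,7.3)])
E
```

```text
ee_pos: [0.4559, -0.0782, 0.2967]
finger_gap: 0.0519
ee_pos: [0.4592, 0.0145, 0.2969]
finger_gap: 0.0517
ee_pos: [0.4627, 0.107, 0.2972]
finger_gap: 0.0519
ee_pos: [0.4662, 0.1998, 0.2974]
finger_gap: 0.0518
at grasp [0.4662 0.1999 0.1504] gap 0.05178455041509157 t 5.75
-> [0.468 0.195 0.041] (7.3,)
    -0.025 0.006 0.547 0.0 -0.001 0.003 rows 3
    -0.025 0.006 0.547 0.0 -0.0 0.004 rows 3
```

```bash
python3 -m jog '-.05 .01 .9 0 0 0 1;-.05 .01 .9 0 0 0 1;-.05 .01 .9 0 0 0 1' | grep -E "ee_pos|gap"
python3 -m jog '0 0 .19 0 0 0 1;0 0 .19 0 0 0 1;0 0 .19 0 0 0 .25;0 0 .19 0 0 0 .25;0 0 .19 0 0 0 .25;0 0 .19 0 0 0 .25;0 0 0 0 0 0 .25;0 0 -.5 0 0 0 .25;0 0 -.9 0 0 0 .25;0 0 -.9 0 0 0 .25'
python3 - <<'E'
from h import *
for o in objs(*grab('top')): print(*o)
plan([(.615,-.1673,.13,7.3)])
E
```

```text
ee_pos: [0.4649, 0.1904, 0.2022]
finger_gap: 0.0519
t: 7.05
ee_pos: [0.47, 0.1932, 0.3041]
tool_rot: [0.004, 0.66, 0.751, 0.004]
force: [0.4, -0.3, 0.2]
finger_gap: 0.0658
finger_force: 0.0
[293. 207.] 347 [27. 27. 28.] ztop 0.054 c 0.6159 -0.1677 sz [0.052 0.053] axis 136.3
[338. 217.] 361 [26. 26. 27.] ztop 0.053 c 0.5928 -0.2855 sz [0.052 0.052] axis 1.4
[241. 229.] 335 [ 90.  91. 100.] ztop 0.064 c 0.5591 -0.0329 sz [0.095 0.027] axis 1.8
[385. 261.] 398 [115.  88.  65.] ztop 0.055 c 0.4827 -0.4130 sz [0.08  0.029] axis 11.5
[340. 268.] 374 [119.  91.  67.] ztop 0.055 c 0.4598 -0.2958 sz [0.029 0.08 ] axis 149.3
at grasp [0.47   0.1932 0.1543] gap 0.0659463535358628 t 7.1
-> [ 0.615 -0.167  0.13 ] (7.3,)
    -0.94 0.245 0.062 0.002 -0.0 0.001 rows 3
    -0.94 0.246 0.062 0.002 -0.0 0.001 rows 3
    -0.94 0.247 0.062 0.003 -0.0 0.0 rows 3
    -0.94 0.248 0.061 0.002 -0.0 0.001 rows 3
```

```bash
for k in 1 2 3 4; do python3 -m jog '-.94 .245 .05 0 0 0 .1;-.94 .245 .05 0 0 0 0;-.94 .245 .05 0 0 0 0' | grep -E "ee_pos"; done
python3 -m jog '0 0 .5 0 0 0 0;0 0 .8 0 0 0 0;0 0 .8 0 0 0 0' |grep ee
python3 -m jog '0 0 .19 0 0 0 0;0 0 .19 0 0 0 0;0 0 .19 0 0 0 1;0 0 .19 0 0 0 1;0 0 .19 0 0 0 1;0 0 .19 0 0 0 1;0 0 .19 0 0 0 1;0 0 .19 0 0 0 1;0 0 -.2 0 0 0 1;0 0 -.5 0 0 0 1;0 0 -1 0 0 0 1;0 0 -1 0 0 0 1' 30
python3 - <<'E'
from h import *
plan([(*case(-.0605,-.07),.15,7.3),(*case(-.0605,0),.15,7.3),(*case(-.0605,0),.041,7.3)])
E
```

```text
ee_pos: [0.5052, 0.0987, 0.2916]
ee_pos: [0.5416, 0.0088, 0.2866]
ee_pos: [0.5778, -0.0809, 0.2817]
ee_pos: [0.614, -0.1706, 0.2766]
ee_pos: [0.6101, -0.1643, 0.1917]
t: 9.8
ee_pos: [0.6156, -0.1687, 0.3053]
tool_rot: [0.006, 0.66, 0.751, 0.002]
force: [1.7, -0.9, 0.4]
finger_gap: 0.052
finger_force: 29.7
at grasp [ 0.6172 -0.1694  0.1584] gap 0.05200716905570972 t 9.8
-> [0.486 0.056 0.15 ] (7.3,)
    0.799 -0.332 0.019 0.004 0.003 0.001 rows 3
    0.799 -0.333 0.022 0.005 0.003 0.001 rows 3
    0.798 -0.334 0.025 0.004 0.003 0.0 rows 3
-> [0.477 0.126 0.15 ] (7.3,)
    0.7 0.0 0.0 0.0 -0.0 0.0 rows 3
-> [0.477 0.126 0.041] (7.3,)
    -0.0 0.0 0.545 0.0 -0.0 0.0 rows 3
    -0.0 0.0 0.545 0.0 -0.0 0.0 rows 3
```

```bash
for k in 1 2 3; do python3 -m jog '1 -.33 0 0 0 0 1;1 -.33 0 0 0 0 1;1 -.33 0 0 0 0 1' | grep -E "ee_pos|gap"; done
python3 -m jog '.08 0 0 0 0 0 1;.08 0 0 0 0 0 1'
python3 - <<'E'
from h import *
plan([(*case(-.0605,0),.041,7.3)])
E
```

```text
ee_pos: [0.5649, -0.0686, 0.296]
finger_gap: 0.0519
ee_pos: [0.5197, 0.0257, 0.2965]
finger_gap: 0.052
ee_pos: [0.4745, 0.12, 0.297]
finger_gap: 0.0516
t: 10.9
ee_pos: [0.4762, 0.1249, 0.2978]
tool_rot: [0.0, 0.66, 0.751, 0.0]
force: [0.9, -0.1, -0.4]
finger_gap: 0.0519
finger_force: 29.7
at grasp [0.4763 0.1249 0.1508] gap 0.05187517943435763 t 10.9
-> [0.477 0.126 0.041] (7.3,)
    0.003 0.004 0.549 0.0 0.0 0.001 rows 3
    0.003 0.004 0.549 0.001 0.0 0.001 rows 3
```

```bash
python3 -m jog '0 .01 .9 0 0 0 1;0 .01 .9 0 0 0 1;0 .01 .9 0 0 0 1' | grep -E "ee_pos|gap"
python3 -m jog '0 0 .19 0 0 0 1;0 0 .19 0 0 0 1;0 0 .19 0 0 0 .25;0 0 .19 0 0 0 .25;0 0 .19 0 0 0 .25;0 0 .19 0 0 0 .25;0 0 0 0 0 0 .25;0 0 -.5 0 0 0 .25;0 0 -.9 0 0 0 .25;0 0 -.9 0 0 0 .25'
python3 - <<'E'
from h import *
for o in objs(*grab('top')): print(*o)
plan([(.592,-.2855,.13,7.3)])
E
```

```text
ee_pos: [0.4744, 0.1237, 0.2027]
finger_gap: 0.052
t: 12.2
ee_pos: [0.4788, 0.1254, 0.3039]
tool_rot: [0.004, 0.66, 0.751, 0.004]
force: [0.9, -0.2, 0.4]
finger_gap: 0.0662
finger_force: 0.0
[338. 217.] 363 [25. 26. 26.] ztop 0.054 c 0.5928 -0.2854 sz [0.052 0.053] axis 91.1
[241. 229.] 334 [89. 90. 99.] ztop 0.065 c 0.5592 -0.0329 sz [0.096 0.027] axis 2.0
[385. 261.] 396 [114.  87.  64.] ztop 0.052 c 0.4829 -0.4124 sz [0.08  0.029] axis 10.6
[340. 268.] 376 [117.  90.  66.] ztop 0.051 c 0.4601 -0.2957 sz [0.029 0.08 ] axis 148.7
at grasp [0.4788 0.1254 0.1541] gap 0.06621475154490061 t 12.25
-> [ 0.592 -0.286  0.13 ] (7.3,)
    -0.844 0.12 0.05 0.002 0.0 0.0 rows 3
    -0.844 0.121 0.05 0.002 0.0 0.001 rows 3
    -0.844 0.121 0.049 0.002 0.0 0.0 rows 3
    -0.845 0.121 0.049 0.002 0.001 0.001 rows 3
    -0.844 0.122 0.049 0.001 0.0 0.0 rows 3
```

```bash
for k in 1 2 3 4 5; do python3 -m jog '-.844 .123 .04 0 0 0 .1;-.844 .123 .04 0 0 0 0;-.844 .123 .04 0 0 0 0' | grep -E "ee_pos"; done
python3 -m jog '0 0 .5 0 0 0 0;0 0 .8 0 0 0 0;0 0 .8 0 0 0 0' |grep ee
python3 -m jog '0 0 .19 0 0 0 0;0 0 .19 0 0 0 0;0 0 .19 0 0 0 1;0 0 .19 0 0 0 1;0 0 .19 0 0 0 1;0 0 .19 0 0 0 1;0 0 .19 0 0 0 1;0 0 .19 0 0 0 1;0 0 -.2 0 0 0 1;0 0 -.5 0 0 0 1;0 0 -1 0 0 0 1;0 0 -1 0 0 0 1' 30
python3 -m jog '0 0 0 0 0 0 1;0 0 0 0 0 0 1'
python3 - <<'E'
from h import *
plan([(*case(-.0605,-.07),.15,7.3),(*case(-.0605,-.07),.041,7.3)])
E
```

```text
ee_pos: [0.4999, 0.0402, 0.2926]
ee_pos: [0.523, -0.0417, 0.2886]
ee_pos: [0.546, -0.1234, 0.2848]
ee_pos: [0.569, -0.2051, 0.2809]
ee_pos: [0.592, -0.2869, 0.2768]
ee_pos: [0.5893, -0.2811, 0.1918]
t: 15.25
ee_pos: [0.5939, -0.2868, 0.3056]
tool_rot: [0.006, 0.66, 0.751, 0.001]
force: [0.9, -0.2, -0.2]
finger_gap: 0.0513
finger_force: 29.7
t: 15.45
ee_pos: [0.5911, -0.285, 0.2959]
tool_rot: [-0.001, 0.66, 0.751, -0.0]
force: [0.1, 0.9, -1.8]
finger_gap: 0.0518
finger_force: 29.7
at grasp [ 0.5908 -0.2847  0.1489] gap 0.0517975980434891 t 15.45
-> [0.486 0.056 0.15 ] (7.3,)
    0.88 -0.151 -0.001 -0.001 -0.001 0.0 rows 3
    0.88 -0.151 -0.001 -0.001 -0.001 0.001 rows 3
    0.879 -0.152 -0.002 -0.0 -0.0 0.0 rows 3
    0.879 -0.152 -0.002 -0.001 -0.001 0.001 rows 3
-> [0.486 0.056 0.041] (7.3,)
    0.0 -0.0 0.545 0.0 0.0 -0.0 rows 3
    0.001 -0.0 0.545 0.0 0.0 -0.0 rows 3
```

```bash
for k in 1 2 3 4; do python3 -m jog '.88 -.151 0 0 0 0 1;.88 -.151 0 0 0 0 1;.88 -.151 0 0 0 0 1' | grep -E "ee_pos|gap"; done
python3 -m jog '0 0 .9 0 0 0 1;0 0 .9 0 0 0 1;0 0 .9 0 0 0 1' | grep -E "ee_pos|gap"
python3 -m jog '0 0 .19 0 0 0 1;0 0 .19 0 0 0 1;0 0 .19 0 0 0 .25;0 0 .19 0 0 0 .25;0 0 .19 0 0 0 .25;0 0 .19 0 0 0 .25;0 0 0 0 0 0 .25;0 0 -.5 0 0 0 .25;0 0 -.9 0 0 0 .25;0 0 -.9 0 0 0 .25;0 0 -.9 0 0 0 .25'
python3 - <<'E'
from h import *
im,d,c=grab('top')
save('top1',im)
for o in objs(im,d,c): print(*o)
plan([(.55,-.06,.14,30),(.4593,-.296,.10,59)])
E
```

```text
ee_pos: [0.5633, -0.1955, 0.2943]
finger_gap: 0.0516
ee_pos: [0.5373, -0.111, 0.2953]
finger_gap: 0.0516
ee_pos: [0.5113, -0.0266, 0.2959]
finger_gap: 0.0517
ee_pos: [0.4855, 0.0581, 0.2965]
finger_gap: 0.052
ee_pos: [0.4841, 0.0548, 0.2022]
finger_gap: 0.0519
t: 18.05
ee_pos: [0.4868, 0.056, 0.299]
tool_rot: [0.001, 0.66, 0.751, 0.001]
force: [-0.0, -0.3, 0.1]
finger_gap: 0.0658
finger_force: 0.0
[241. 229.] 334 [87. 88. 96.] ztop 0.065 c 0.5592 -0.0330 sz [0.096 0.027] axis 1.8
[385. 261.] 398 [111.  85.  62.] ztop 0.053 c 0.4829 -0.4127 sz [0.08 0.03] axis 10.9
[340. 268.] 373 [115.  88.  65.] ztop 0.052 c 0.4600 -0.2959 sz [0.028 0.08 ] axis 149.1
at grasp [0.4862 0.056  0.1505] gap 0.06609183247739418 t 18.1
-> [ 0.55 -0.06  0.14] (30,)
    -0.616 0.242 0.053 -0.0 0.0 -0.251 rows 3
    -0.652 0.116 0.053 -0.0 0.0 -0.251 rows 3
-> [ 0.459 -0.296  0.1  ] (59,)
    -0.795 -0.983 0.2 -0.0 0.0 -0.322 rows 4
    -0.262 -0.575 0.1 -0.0 0.0 -0.161 rows 3
    -0.188 -0.604 0.1 -0.0 0.0 -0.162 rows 3
```

View pics/top1.png

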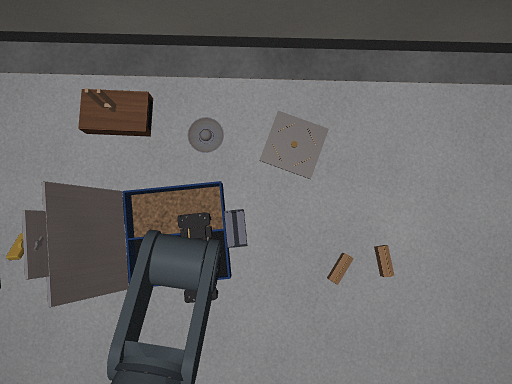

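The bench shows only the two bridges, at (340,268) and (385,261); the arm is over the rubber bay. Next, bridge D.

```bash
python3 -m jog '-.62 .24 .05 0 0 -.25 .1;-.62 .24 .05 0 0 -.25 0;-.62 .24 .05 0 0 -.25 0' >/dev/null
python3 -m jog '-.65 .12 .05 0 0 -.25 0;-.65 .12 .05 0 0 -.25 0;-.65 .12 .05 0 0 -.25 0' >/dev/null
python3 -m jog '-.8 -.98 .2 0 0 -.32 0;-.8 -.98 .2 0 0 -.32 0;-.8 -.98 .2 0 0 -.32 0;-.8 -.98 .2 0 0 -.32 0' >/dev/null
python3 -m jog '-.45 -1 .2 0 0 -.32 0;-.45 -1 .2 0 0 -.32 0;-.45 -1 .2 0 0 -.32 0;-.45 -1 .2 0 0 -.32 0;-.45 -1 .2 0 0 -.32 0'
python3 - <<'E'
from h import *
plan([(.4593,-.296,.06,59),(.4593,-.296,.026,59)])
E
```

```text
t: 19.6
ee_pos: [0.4655, -0.2787, 0.2474]
tool_rot: [-0.0, 0.271, 0.963, 0.001]
force: [-0.1, 0.4, 0.5]
finger_gap: 0.088
finger_force: 0.0
at grasp [ 0.4654 -0.2784  0.1004] gap 0.08802048939136589 t 19.6
-> [ 0.459 -0.296  0.06 ] (59,)
    -0.038 -0.181 0.404 0.001 -0.002 -0.009 rows 2
-> [ 0.459 -0.296  0.026] (59,)
    0.0 0.0 0.34 0.0 0.0 -0.0 rows 2
```

```bash
python3 -m jog '-.04 -.18 .4 0 0 0 0;-.04 -.18 .4 0 0 0 0;-.04 -.18 .74 0 0 0 0;-.04 -.18 .74 0 0 0 0;-.04 -.18 .74 0 0 0 1;-.04 -.18 .74 0 0 0 1;-.04 -.18 .74 0 0 0 1;-.04 -.18 .74 0 0 0 1;-.04 -.18 .74 0 0 0 1;-.04 -.18 .74 0 0 0 1;-.04 -.18 .74 0 0 0 1;-.04 -.18 .74 0 0 0 1' 30
python3 -m jog '0 0 -.3 0 0 0 1;0 0 -.6 0 0 0 1;0 0 -1 0 0 0 1;0 0 -1 0 0 0 1'
python3 - <<'E'
from h import *
plan([(.50,-.15,.15,75),(*case(.0605,.055),.15,97.3),(*case(.0605,.055),.037,97.3)])
E
```

```text
t: 20.8
ee_pos: [0.4592, -0.2979, 0.1737]
tool_rot: [-0.0, 0.27, 0.963, 0.0]
force: [0.2, 1.0, 1.1]
finger_gap: 0.0277
finger_force: 30.0
t: 21.2
ee_pos: [0.4609, -0.2995, 0.2791]
tool_rot: [0.004, 0.27, 0.963, -0.002]
force: [0.8, -1.3, 0.4]
finger_gap: 0.0277
finger_force: 30.0
at grasp [ 0.4619 -0.3005  0.1321] gap 0.0277403558951559 t 21.2
-> [ 0.5  -0.15  0.15] (75,)
    0.221 0.74 -0.093 -0.002 0.006 -0.181 rows 3
    0.113 0.764 -0.092 -0.003 0.005 -0.181 rows 3
-> [0.59  0.196 0.15 ] (97.3,)
    0.006 0.893 0.0 0.0 0.0 -0.124 rows 3
    -0.08 0.889 0.0 0.0 0.0 -0.124 rows 3
    -0.166 0.877 0.001 0.0 0.0 -0.124 rows 3
    -0.251 0.856 0.0 0.0 0.0 -0.124 rows 3
-> [0.59  0.196 0.037] (97.3,)
    0.0 0.0 0.565 0.0 0.0 0.0 rows 3
    0.0 0.0 0.565 0.0 0.0 0.0 rows 3
```

```bash
python3 -m jog '.22 .74 -.09 0 0 -.18 1;.22 .74 -.09 0 0 -.18 1;.22 .74 -.09 0 0 -.18 1' | grep -E "gap"
python3 -m jog '.11 .76 -.09 0 0 -.18 1;.11 .76 -.09 0 0 -.18 1;.11 .76 -.09 0 0 -.18 1'| grep -E "gap"
python3 -m jog '0 .89 0 0 0 -.12 1;0 .89 0 0 0 -.12 1;0 .89 0 0 0 -.12 1' | grep -E "gap"
python3 -m jog '-.08 .89 0 0 0 -.12 1;-.08 .89 0 0 0 -.12 1;-.08 .89 0 0 0 -.12 1' | grep -E "gap"
python3 -m jog '-.17 .88 0 0 0 -.12 1;-.17 .88 0 0 0 -.12 1;-.17 .88 0 0 0 -.12 1'
python3 - <<'E'
from h import *
plan([(*case(.0605,.015),.15,97.3),(*case(.0605,.015),.037,97.3)])
E
```

```text
finger_gap: 0.0282
finger_gap: 0.0276
finger_gap: 0.0277
finger_gap: 0.0281
t: 22.7
ee_pos: [0.5692, 0.111, 0.2913]
tool_rot: [0.0, -0.011, 1.0, 0.0]
force: [-0.1, -0.8, -1.3]
finger_gap: 0.028
finger_force: 30.0
at grasp [0.5693 0.1111 0.1443] gap 0.027990103223642284 t 22.7
-> [0.595 0.156 0.15 ] (97.3,)
    -0.268 0.443 -0.057 0.0 0.001 -0.135 rows 3
-> [0.595 0.156 0.037] (97.3,)
    -0.0 -0.0 0.565 0.0 -0.0 -0.0 rows 3
    -0.001 -0.001 0.565 0.0 -0.0 -0.0 rows 3
```

```bash
python3 -m jog '-.27 .44 0 0 0 -.13 1;-.27 .44 0 0 0 -.13 1;-.27 .44 0 0 0 -.13 1;-.27 .44 .5 0 0 -.13 1;-.27 .44 .5 0 0 -.13 1;-.27 .44 .5 0 0 -.13 1'
python3 -m jog '0 0 .3 0 0 0 1;0 0 .57 0 0 0 1;0 0 .57 0 0 0 1;0 0 .57 0 0 0 1;0 0 .57 0 0 0 .5;0 0 .57 0 0 0 .5;0 0 .57 0 0 0 .5;0 0 .57 0 0 0 .5'
python3 -m jog '0 0 -.2 0 0 0 .5;0 0 -.5 0 0 0 .5;0 0 -1 0 0 0 .5;0 0 -1 0 0 0 .5;0 0 -1 0 0 0 .5' | grep ee
python3 - <<'E'
from h import *
im,d,c=grab('top'); save('top2',im)
for o in objs(im,d,c): print(*o)
plan([(.55,0,.14,97.3),(.4820,-.4127,.10,101),(.4820,-.4127,.026,101)])
E
```

```text
t: 23.3
ee_pos: [0.5939, 0.1523, 0.2408]
tool_rot: [-0.002, -0.059, 0.998, -0.0]
force: [0.1, -0.5, -1.0]
finger_gap: 0.0279
finger_force: 30.0
t: 24.1
ee_pos: [0.5949, 0.1543, 0.1856]
tool_rot: [0.001, -0.061, 0.998, -0.0]
force: [-0.9, -0.8, 1.2]
finger_gap: 0.0438
finger_force: 0.0
ee_pos: [0.5951, 0.1543, 0.2866]
[241. 229.] 335 [ 91.  92. 101.] ztop 0.065 c 0.5590 -0.0330 sz [0.095 0.027] axis 1.8
[385. 261.] 394 [118.  90.  67.] ztop 0.052 c 0.4829 -0.4129 sz [0.08 0.03] axis 11.5
at grasp [0.5944 0.1543 0.1377] gap 0.04406675296276789 t 24.65
-> [0.55 0.   0.14] (97.3,)
    0.314 -0.739 -0.012 -0.0 0.0 -0.004 rows 3
    0.315 -0.738 -0.011 -0.0 0.0 -0.004 rows 3
-> [ 0.482 -0.413  0.1  ] (101,)
    0.24 -0.801 0.08 -0.0 0.0 -0.016 rows 3
    0.25 -0.798 0.08 -0.0 0.0 -0.016 rows 3
    0.26 -0.795 0.08 -0.0 0.0 -0.017 rows 3
    0.271 -0.792 0.08 -0.0 0.0 -0.016 rows 3
    0.28 -0.788 0.08 -0.0 0.0 -0.017 rows 3
-> [ 0.482 -0.413  0.026] (101,)
    0.001 0.0 0.74 -0.0 0.0 0.0 rows 3
```

```bash
for k in 1 2 3 4 5 6; do python3 -m jog '.31 -.91 0 0 0 -.015 .2;.31 -.91 0 0 0 -.015 0;.31 -.91 0 0 0 -.015 0' | grep -E "ee_pos"; done
python3 - <<'E'
from h import *
for o in objs(*grab('scene')): print(*o)
plan([(.4820,-.4127,.06,101.5),(.4820,-.4127,.026,101.5)])
E
```

```text
ee_pos: [0.5733, 0.0562, 0.2824]
ee_pos: [0.5551, -0.0379, 0.283]
ee_pos: [0.538, -0.1321, 0.2835]
ee_pos: [0.5218, -0.2265, 0.2839]
ee_pos: [0.5067, -0.3212, 0.284]
ee_pos: [0.4925, -0.416, 0.284]
[248. 189.] 709 [55. 57. 57.] ztop 0.065 c 0.5577 -0.0318 sz [0.098 0.029] axis 4.6
[108. 287.] 678 [122.  97.  68.] ztop 0.053 c 0.4807 -0.4122 sz [0.083 0.031] axis 11.1
at grasp [ 0.4928 -0.4134  0.1365] gap 0.08777248896290253 t 26.5
-> [ 0.482 -0.413  0.06 ] (101.5,)
    0.105 0.029 0.766 0.002 -0.0 -0.015 rows 3
-> [ 0.482 -0.413  0.026] (101.5,)
    0.0 -0.0 0.34 0.0 -0.0 0.0 rows 2
```

```bash
python3 -m jog '.1 .02 .4 0 0 -.015 0;.1 .02 .7 0 0 -.015 0;.1 .02 .7 0 0 -.015 0' >/dev/null
python3 -m jog '0 0 .4 0 0 0 0;0 0 .4 0 0 0 0;0 0 .4 0 0 0 0;0 0 .4 0 0 0 1;0 0 .4 0 0 0 1;0 0 .4 0 0 0 1;0 0 .4 0 0 0 1;0 0 .4 0 0 0 1;0 0 .4 0 0 0 1;0 0 .4 0 0 0 1;0 0 .4 0 0 0 1' 30
python3 -m jog '0 0 -.3 0 0 0 1;0 0 -.6 0 0 0 1;0 0 -1 0 0 0 1;0 0 -1 0 0 0 1' | grep gap
python3 - <<'E'
from h import *
plan([(*case(.0605,-.075),.14,97.3),(*case(.0605,-.075),.037,97.3)])
E
```

```text
t: 27.9
ee_pos: [0.4824, -0.4133, 0.1746]
tool_rot: [-0.0, -0.102, 0.995, 0.0]
force: [-0.7, 0.5, 0.6]
finger_gap: 0.0277
finger_force: 30.0
finger_gap: 0.0278
at grasp [ 0.4849 -0.4163  0.134 ] gap 0.02784436715336527 t 28.3
-> [0.607 0.067 0.14 ] (97.3,)
    -0.435 0.894 -0.018 -0.002 0.001 0.019 rows 3
    -0.422 0.9 -0.017 -0.002 0.001 0.02 rows 3
    -0.408 0.907 -0.016 -0.002 0.001 0.019 rows 3
    -0.394 0.912 -0.015 -0.003 0.002 0.02 rows 3
    -0.379 0.919 -0.013 -0.002 0.001 0.019 rows 3
-> [0.607 0.067 0.037] (97.3,)
    0.0 0.0 0.515 -0.0 0.0 0.0 rows 3
    0.0 0.0 0.515 -0.0 0.0 0.0 rows 3
```

```bash
for k in 1 2 3 4; do python3 -m jog '-.42 .9 -.02 0 0 .02 1;-.42 .9 -.02 0 0 .02 1;-.42 .9 -.02 0 0 .02 1' | grep -E "ee_pos|gap"; done
python3 -m jog '-.38 .9 0 0 0 .02 1;-.38 .9 0 0 0 .02 1;-.38 .9 0 0 0 .02 1;-.38 .9 0 0 0 .02 1'
python3 - <<'E'
from h import *
plan([(*case(.0605,-.075),.037,97.3)])
E
```

```text
ee_pos: [0.5059, -0.3115, 0.2754]
finger_gap: 0.028
ee_pos: [0.5303, -0.2158, 0.2778]
finger_gap: 0.0275
ee_pos: [0.5564, -0.1206, 0.2801]
finger_gap: 0.0274
ee_pos: [0.584, -0.0258, 0.2824]
finger_gap: 0.0276
t: 29.9
ee_pos: [0.6083, 0.0646, 0.2821]
tool_rot: [-0.0, -0.063, 0.998, -0.0]
force: [-0.4, 0.0, -0.9]
finger_gap: 0.0277
finger_force: 30.0
at grasp [0.6082 0.0644 0.1351] gap 0.027725795219507594 t 29.9
-> [0.607 0.067 0.037] (97.3,)
    0.014 0.023 0.981 -0.001 -0.001 -0.001 rows 3
```

```bash
python3 -m jog '.01 .02 .5 0 0 0 1;.01 .02 .98 0 0 0 1;.01 .02 .98 0 0 0 1;.01 .02 .98 0 0 0 1;.01 .02 .98 0 0 0 .5;.01 .02 .98 0 0 0 .5;.01 .02 .98 0 0 0 .5;.01 .02 .7 0 0 0 .5;.01 .02 .3 0 0 0 .5;.01 .02 0 0 0 0 .5;.01 .02 0 0 0 0 .5'
python3 -m jog '1 -.2 -.4 0 0 .3 .9;1 -.2 -.4 0 0 .3 .9;1 -.2 -.4 0 0 .3 .9;1 -.2 -.4 0 0 .3 .9' | grep ee
python3 -m jog '1 -.3 -.4 0 0 .3 .9;1 -.3 -.4 0 0 .3 .9;1 -.3 -.4 0 0 .3 .9;1 -.3 -.4 0 0 .3 1'|grep ee
python3 -m jog '.8 .2 -.2 0 0 .3 1;.8 .2 -.2 0 0 .3 1;.8 .2 -.2 0 0 .3 1;.8 .2 -.2 0 0 .3 1'|grep ee
python3 - <<'E'
from h import *
im,d,c=grab('scene'); save('s2',np.concatenate([im[60:260,180:400],im[60:260,180:400]],1) if 0 else cv2.resize(im[0:240,180:420],None,fx=2.4,fy=2.4)); np.savez('/tmp/s2',im=im,d=d)
im,d,c=grab('top'); save('t2',cv2.resize(im[150:330,0:260],None,fx=3,fy=3))
W=world(d,c)
c0,s0=np.cos(YAW),np.sin(YAW)
# lid angle from scene cam & top cam
for nm in('top','scene'):
    im,d,c=grab(nm); W=world(d,c); X=W[...,0]-C[0]; Y=W[...,1]-C[1]
    cx=c0*X+s0*Y; cy=-s0*X+c0*Y; z=W[...,2]
    m=(abs(cx)<.12)&(cy>.11)&(cy<.27)&(z>.09)&(z<.37)
    if m.sum()>50:
        p=np.polyfit(z[m],cy[m],1); print(nm,m.sum(),'lid lean',np.degrees(np.arctan(p[0])),'phi',np.pi/2+np.arctan(p[0]),'y at hinge',np.polyval(p,.068))
plan([(.3,.1,.25,60),(.25,.3,.25,97.3)])
E
```

```text
t: 31.0
ee_pos: [0.609, 0.0672, 0.289]
tool_rot: [0.005, -0.063, 0.998, -0.001]
force: [0.9, 0.3, 0.7]
finger_gap: 0.0436
finger_force: 0.0
ee_pos: [0.5095, 0.0346, 0.3234]
ee_pos: [0.4077, 0.016, 0.3635]
ee_pos: [0.3402, 0.0623, 0.3831]
top 9882 lid lean 20.046177477534645 phi 1.9206681262170078 y at hinge 0.12577601517221132
scene 8816 lid lean 19.09815949512899 phi 1.9041220910559153 y at hinge 0.12810409599098102
at grasp [0.34   0.0616 0.2355] gap 0.0003251423930020692 t 32.4
-> [0.3  0.1  0.25] (60,)
    0.546 0.101 -0.145 -0.0 -0.001 -0.074 rows 3
-> [0.25 0.3  0.25] (97.3,)
    0.716 0.741 -0.0 -0.0 0.0 -0.414 rows 4
    0.442 0.931 -0.0 -0.0 -0.0 -0.415 rows 4
```

View pics/s2.png

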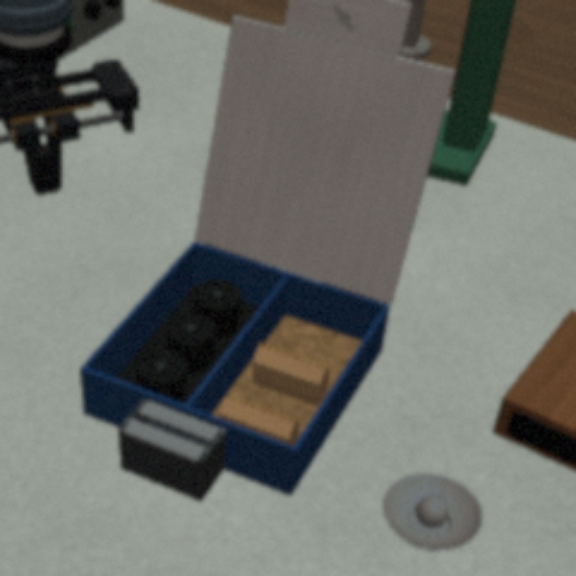

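View pics/t2.png

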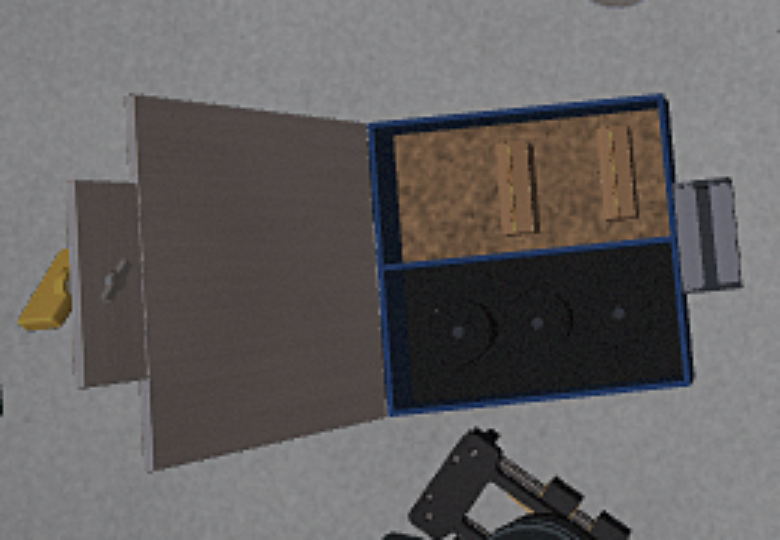

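Stowing checks out: in the crop the three bungs are in the black bay at (458,330), (537,323) and (618,313), and the bridges are in the cork bay at (517,187) and (617,172). The lid is at about 1.91 rad. Next I go round behind it and push its corner at case x = -0.105, clear of the tab.

Run:
```python
from h import *
plan([(.28,.15,.28,60),(.25,.3,.30,97.3),(.25,.42,.30,97.3),(*case(-.107,.275),.30,97.3)])
im,d,c=grab('scene'); W=world(d,c); X=W[...,:2]-C
cx=np.cos(YAW)*X[...,0]+np.sin(YAW)*X[...,1]; cy=-np.sin(YAW)*X[...,0]+np.cos(YAW)*X[...,1]
i=im.astype(int); m=(i[...,1]>i[...,0]+25)&(i[...,1]>i[...,2]+15)
print('green',m.sum(),np.nanmin(cx[m]),np.nanmax(cx[m]),np.nanmin(cy[m]))
```

```text
at grasp [0.34   0.0616 0.2355] gap 0.0003251423930020692 t 32.4
-> [0.28 0.15 0.28] (60,)
    0.988 0.408 -0.445 -0.0 -0.001 -0.074 rows 4
-> [0.25 0.3  0.3 ] (97.3,)
    0.505 0.575 -0.1 -0.0 0.0 -0.414 rows 4
    0.294 0.705 -0.1 -0.0 -0.0 -0.415 rows 4
-> [0.25 0.42 0.3 ] (97.3,)
    -0.076 0.595 -0.0 -0.0 -0.0 0.0 rows 3
    -0.076 0.596 -0.0 -0.0 -0.0 0.0 rows 3
-> [0.396 0.392 0.3  ] (97.3,)
    -0.706 -0.229 -0.0 -0.0 -0.0 0.0 rows 3
    -0.707 -0.23 -0.0 -0.0 -0.0 0.0 rows 3
green 222 0.02613873877873789 0.10241622491615668 0.4935118603586327
```

```bash
python3 -m jog '.99 .41 -.44 0 0 -.07 1;.99 .41 -.44 0 0 -.07 1;.99 .41 -.44 0 0 -.07 1;.99 .41 -.44 0 0 -.07 1' >/dev/null
python3 -m jog '.5 .57 -.1 0 0 -.415 1;.5 .57 -.1 0 0 -.415 1;.5 .57 -.1 0 0 -.415 1' >/dev/null
python3 -m jog '.29 .7 -.1 0 0 -.415 1;.29 .7 -.1 0 0 -.415 1;.29 .7 -.1 0 0 -.415 1' |grep ee
python3 -m jog '-.08 1 0 0 0 0 1;-.08 1 0 0 0 0 1;-.08 1 0 0 0 0 1' |grep ee
python3 -m jog '-.7 0 0 0 0 0 1;-.7 0 0 0 0 0 1;-.7 0 0 0 0 0 1'
python3 - <<'E'
from h import *
plan([(*case(-.107,.275),.30,97.3)])
E
```

```text
ee_pos: [0.2508, 0.3004, 0.4463]
ee_pos: [0.2465, 0.4019, 0.4445]
t: 34.05
ee_pos: [0.3182, 0.4066, 0.4456]
tool_rot: [-0.0, -0.06, 0.998, -0.001]
force: [-0.2, -0.6, -0.9]
finger_gap: 0.0005
finger_force: 0.0
at grasp [0.3181 0.4063 0.2986] gap 0.0005105132055000767 t 34.05
-> [0.396 0.392 0.3  ] (97.3,)
    -0.755 -0.234 -0.014 -0.003 -0.001 -0.01 rows 3
```

```bash
python3 -m jog '-.755 -.23 0 0 0 -.01 1;-.755 -.23 0 0 0 -.01 1;-.755 -.23 0 0 0 -.01 1;-.755 -.23 0 0 0 -.01 1' |grep -E "ee|force"
python3 -m jog '0 -.15 0 0 0 0 1;0 -.3 0 0 0 0 1;0 -.4 0 0 0 0 1;0 -.5 0 0 0 0 1;0 -.6 0 0 0 0 1;0 -.7 0 0 0 0 1;0 -.8 0 0 0 0 1;0 -.8 0 0 0 0 1'
python3 - <<'E'
from h import *
im,d,c=grab('scene'); save('s3',im)
E
```

```text
ee_pos: [0.3928, 0.3936, 0.4461]
force: [-0.4, -0.5, 0.1]
finger_force: 0.0
t: 35.25
ee_pos: [0.4032, 0.3148, 0.4476]
tool_rot: [0.001, -0.066, 0.998, 0.0]
force: [-0.3, 0.9, 0.6]
finger_gap: 0.0006
finger_force: 0.1
```

View pics/s3.png

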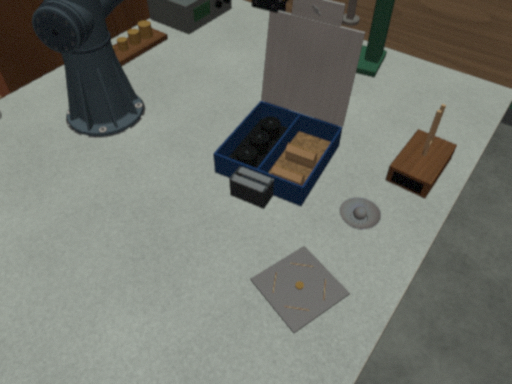

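```bash
cat >> h.py <<'E'
def lid(nm='scene'):
    im,d,c=grab(nm); W=world(d,c); X=W[...,:2]-C; z=W[...,2]
    cx=np.cos(YAW)*X[...,0]+np.sin(YAW)*X[...,1]; cy=-np.sin(YAW)*X[...,0]+np.cos(YAW)*X[...,1]
    m=(cx>0)&(cx<.12)&(np.hypot(cy-.127,z-.068)<.25)&(np.hypot(cy-.127,z-.068)>.08)&(z>.085)
    if m.sum()>50: print(nm,m.sum(),'phi',np.median(np.arctan2(z[m]-.068,.127-cy[m])))
    s=r.state(); q=s['tool_rot']; p=s['ee_pos']+R.from_quat([q[1],q[2],q[3],q[0]]).apply([0,0,.166]); e=p[:2]-C
    print('tip case',np.round([np.cos(YAW)*e[0]+np.sin(YAW)*e[1],-np.sin(YAW)*e[0]+np.cos(YAW)*e[1],p[2]],4),'F',s['force'].round(1))
E
python3 -c "
from h import *; lid(); lid('top')"
python3 -m jog '0 -.1 0 0 0 0 1;0 -.2 0 0 0 0 1;0 -.3 0 0 0 0 1;0 -.4 0 0 0 0 1;0 -.5 0 0 0 0 1;0 -.6 0 0 0 0 1;0 -.7 0 0 0 0 1;0 -.8 0 0 0 0 1;0 -.8 0 0 0 0 1'
python3 -c "
from h import *; lid(); lid('top')"
```

```text
scene 3029 phi 1.7464370779460838
tip case [-0.1098  0.1974  0.2806] F [0.  0.1 0.5]
top 2366 phi 1.7429059981582116
tip case [-0.1099  0.1975  0.2804] F [-0.3 -0.7 -0.4]
t: 36.3
ee_pos: [0.414, 0.235, 0.4462]
tool_rot: [-0.001, -0.066, 0.998, -0.001]
force: [-0.3, -0.4, 0.6]
finger_gap: 0.0004
finger_force: 0.0
scene 2533 phi 1.4139275552311537
tip case [-0.1092  0.1168  0.2804] F [-0.2 -0.1 -0. ]
top 653 phi 1.4080995946825705
tip case [-0.1091  0.1172  0.2806] F [-0.  -0.3 -0.8]
```

```bash
python3 -m jog '0 -.12 -.03 0 0 0 1;0 -.25 -.06 0 0 0 1;0 -.38 -.08 0 0 0 1;0 -.5 -.09 0 0 0 1;0 -.61 -.04 0 0 0 1;0 -.72 .01 0 0 0 1;0 -.83 .06 0 0 0 1;0 -.93 .1 0 0 0 1;0 -.93 .1 0 0 0 1' | grep -E "^force"
python3 -c "
from h import *; lid()"
python3 -m jog '0 -.13 .09 0 0 0 1;0 -.25 .18 0 0 0 1;0 -.375 .28 0 0 0 1;0 -.48 .4 0 0 0 1;0 -.59 .52 0 0 0 1;0 -.69 .63 0 0 0 1;0 -.79 .78 0 0 0 1;0 -.79 .78 0 0 0 1' | grep -E "^force"
python3 -c "
from h import *; lid()"
python3 -m jog '0 -.07 .12 0 0 0 1;0 -.13 .25 0 0 0 1;0 -.19 .4 0 0 0 1;0 -.24 .54 0 0 0 1;0 -.28 .69 0 0 0 1;0 -.32 .85 0 0 0 1;0 -.32 .85 0 0 0 1'  | grep -E "^force"
python3 -c "
from h import *; lid()"
python3 -m jog '0 0 .1 0 0 0 1;0 0 .2 0 0 0 1;0 0 .27 0 0 0 1;0 0 .3 0 0 0 1;0 0 .3 0 0 0 1'  | grep -E "^force"
python3 -c "
from h import *; lid()"
```

```text
force: [0.6, 0.4, 0.1]
scene 1281 phi 1.012454444793041
tip case [-0.109   0.0241  0.27  ] F [0.2 0.7 0.2]
force: [-0.8, 0.2, 0.1]
scene 760 phi 0.5400647721363818
tip case [-0.1092 -0.0545  0.1913] F [ 0.  -0.   0.3]
force: [-0.9, -0.1, 0.3]
scene 1616 phi 0.11879510839945831
tip case [-0.1091 -0.0859  0.1064] F [-0.2  0.2  0.2]
force: [0.9, -0.3, 0.2]
tip case [-0.1081 -0.086   0.0776] F [ 0.7  0.2 -1.1]
```

```bash
python3 -m jog '0 0 .03 0 0 0 1;0 0 .05 0 0 0 1;0 0 .05 0 0 0 1'  | grep -E "^force|ee"
python3 -m jog '0 0 .03 0 0 0 1;0 0 .05 0 0 0 1;0 0 .05 0 0 0 1'  | grep -E "^force|ee"
```

```text
ee_pos: [0.4416, 0.0342, 0.2421]
force: [-16.3, 0.8, 39.4]
ee_pos: [0.4421, 0.0343, 0.2416]
force: [-39.5, 3.6, 95.0]
```

```bash
python3 -m jog '0 0 -.15 0 0 0 1;0 0 -.9 0 0 0 1;0 0 -.9 0 0 0 1'  | grep -E "^force|ee"
python3 -m jog '1 .3 -.5 0 0 0 1;1 .3 -.5 0 0 0 1;1 .3 -.5 0 0 0 1;1 .3 -.5 0 0 0 1;1 .3 -.5 0 0 0 1'  | grep -E "^force|ee"
python3 - <<'E'
from h import *
im,d,c=grab('top'); save('t3',cv2.resize(im[160:300,110:290],None,fx=4,fy=4)); W=world(d,c); X=W[...,:2]-C; z=W[...,2]
cx=np.cos(YAW)*X[...,0]+np.sin(YAW)*X[...,1]; cy=-np.sin(YAW)*X[...,0]+np.cos(YAW)*X[...,1]
m=(cx>.03)&(cx<.12)&(abs(cy)<.12)&(z<.15); print('lid slope',np.polyfit(cy[m],z[m],1))
hsv=cv2.cvtColor(im,cv2.COLOR_RGB2HSV); y=(hsv[...,0]>15)&(hsv[...,0]<33)&(hsv[...,1]>130)&(hsv[...,2]>80)&(abs(cy+.153)<.06)&(abs(cx)<.06)
print('yellow',y.sum(),'z',np.nanpercentile(z[y],[5,50,95]))
t=y&(z>np.nanpercentile(z[y],90)-.012); rc=cv2.minAreaRect(np.c_[cx[t],cy[t]].astype(np.float32)); print(rc)
q=np.c_[cx[t],cy[t]]; u=np.linalg.svd(q-q.mean(0))[2][0]; print('angle vs case x (rad)',np.arctan(u[1]/u[0]),q.mean(0))
E
```

```text
ee_pos: [0.4416, 0.0342, 0.3272]
force: [0.6, -0.8, -0.0]
ee_pos: [0.3382, 0.0506, 0.3741]
force: [0.7, -0.1, 0.2]
lid slope [-0.00067772  0.07525409]
yellow 128 z [0.10326683 0.12482624 0.12854657]
((0.0006203725934028625, -0.15270639955997467), (0.05823234096169472, 0.011364002712070942), 36.3586540222168)
angle vs case x (rad) 0.6531792941344964 [ 0.00082037 -0.15273848]
```

View pics/t3.png

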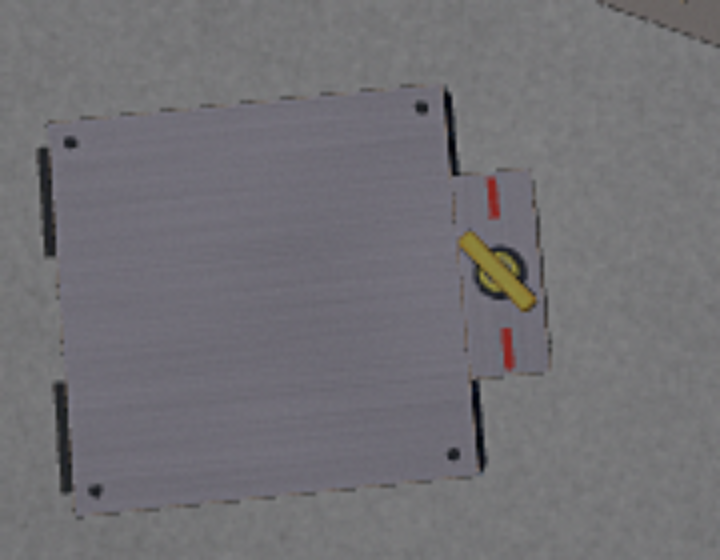

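The lid is flat (slope -0.0007). The yellow wing at crop px (498,270) stands at +0.64 rad to the red marks at (493,198) and (508,350), with its top at z ≈ 0.126 as expected. Next I grip it.

Run:
```python
from h import *
w=case(.0007,-.1527); print(w)
plan([(.42,-.0,.22,110),(*w,.19,7.3+36.7+90),(*w,.118,134)])
```

```text
[ 0.55709709 -0.01807334]
at grasp [0.3385 0.0505 0.2267] gap 0.00016577364296365365 t 40.95
-> [ 0.42 -0.    0.22] (110,)
    -0.742 -0.609 0.068 -0.0 0.001 -0.275 rows 3
-> [ 0.557 -0.018  0.19 ] (134.0,)
    -0.613 -0.319 0.15 -0.0 -0.0 -0.267 rows 3
    -0.534 -0.44 0.15 -0.0 -0.0 -0.267 rows 3
-> [ 0.557 -0.018  0.118] (134,)
    -0.0 0.0 0.72 -0.0 -0.0 0.0 rows 3
```

```bash
python3 -m jog '-.74 -.61 .07 0 0 -.27 .4;-.74 -.61 .07 0 0 -.27 .4;-.74 -.61 .07 0 0 -.27 .4' >/dev/null
python3 -m jog '-.61 -.32 .15 0 0 -.27 .4;-.61 -.32 .15 0 0 -.27 .4;-.61 -.32 .15 0 0 -.27 .4' >/dev/null
python3 -m jog '-.53 -.44 .15 0 0 -.27 .4;-.53 -.44 .15 0 0 -.27 .4;-.53 -.44 .15 0 0 -.27 .4;-.53 -.44 .15 0 0 -.27 .4'
python3 - <<'E'
from h import *
w=case(.0007,-.1527)
plan([(*w,.118,134)])
E
```

```text
t: 41.95
ee_pos: [0.5548, -0.0184, 0.3359]
tool_rot: [-0.001, -0.374, 0.927, 0.001]
force: [-0.5, -0.3, -0.3]
finger_gap: 0.0527
finger_force: 0.0
at grasp [ 0.5544 -0.0183  0.1889] gap 0.05265731807864926 t 41.95
-> [ 0.557 -0.018  0.118] (134,)
    -0.02 -0.015 0.709 0.003 -0.002 -0.001 rows 3
```

```bash
python3 -m jog '-.02 -.01 .3 0 0 0 .4;-.02 -.01 .6 0 0 0 .4;-.02 -.01 .71 0 0 0 .4;-.02 -.01 .71 0 0 0 .4;-.02 -.01 .71 0 0 0 1;-.02 -.01 .71 0 0 0 1;-.02 -.01 .71 0 0 0 1;-.02 -.01 .71 0 0 0 1;-.02 -.01 .71 0 0 0 1;-.02 -.01 .71 0 0 0 1;-.02 -.01 .71 0 0 0 1' 40
python3 - <<'E'
from h import *
w=case(.0007,-.1527)
plan([(*w,.118,97.3)])
E
```

```text
t: 43.05
ee_pos: [0.5567, -0.0166, 0.2654]
tool_rot: [-0.001, -0.375, 0.927, 0.002]
force: [-5.3, 6.7, 3.1]
finger_gap: 0.0148
finger_force: 40.0
at grasp [ 0.5562 -0.0161  0.1184] gap 0.014757685348755576 t 43.05
-> [ 0.557 -0.018  0.118] (97.3,)
    0.007 -0.013 0.004 0.006 -0.003 0.817 rows 6
```

```bash
python3 -m jog '0 -.01 0 0 0 .2 1;0 -.01 0 0 0 .4 1;0 -.01 0 0 0 .6 1;0 -.01 0 0 0 .82 1;0 -.01 0 0 0 .82 1;0 -.01 0 0 0 .82 1;0 -.01 0 0 0 .82 1'
python3 - <<'E'
from h import *
for n in('scene','top'):
    im,d,c=grab(n); W=world(d,c); X=W[...,:2]-C; z=W[...,2]
    cx=np.cos(YAW)*X[...,0]+np.sin(YAW)*X[...,1]; cy=-np.sin(YAW)*X[...,0]+np.cos(YAW)*X[...,1]
    if n=='scene': save('s4',cv2.resize(im[100:220,180:320],None,fx=5,fy=5))
    hsv=cv2.cvtColor(im,cv2.COLOR_RGB2HSV); y=(hsv[...,0]>15)&(hsv[...,0]<33)&(hsv[...,1]>130)&(abs(cy+.153)<.06)&(abs(cx)<.06)
    print(n,y.sum())
    if y.sum()>15:
        q=np.c_[cx[y],cy[y]]; print(np.nanpercentile(z[y],[5,50,95]),q.min(0),q.max(0)); u=np.linalg.svd(q-q.mean(0))[2][0]; print(np.arctan(u[1]/u[0]),q.mean(0))
E
```

```text
t: 43.75
ee_pos: [0.5575, -0.0171, 0.2654]
tool_rot: [-0.002, -0.063, 0.998, 0.002]
force: [-4.7, 7.3, 3.0]
finger_gap: 0.015
finger_force: 40.1
scene 135
[0.10297864 0.1222035  0.19156216] [-0.01737447 -0.20132436] [ 0.03454476 -0.13564947]
1.3114826205704444 [ 0.01714718 -0.16031223]
top 0
```

View pics/s4.png

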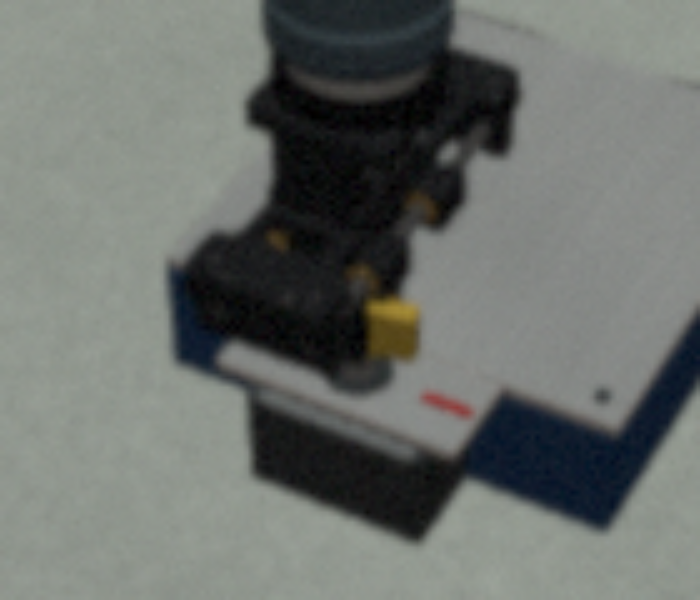

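Run:
```python
from h import *
im,d,c=grab('scene'); W=world(d,c); X=W[...,:2]-C; z=W[...,2]
cx=np.cos(YAW)*X[...,0]+np.sin(YAW)*X[...,1]; cy=-np.sin(YAW)*X[...,0]+np.cos(YAW)*X[...,1]
hsv=cv2.cvtColor(im,cv2.COLOR_RGB2HSV); y=(hsv[...,0]>15)&(hsv[...,0]<33)&(hsv[...,1]>130)&(abs(cy+.153)<.03)&(cx>.005)&(cx<.06)&(z>.09)&(z<.132)
print(y.sum())
t=y&(z>.121); print('top face',t.sum(),np.c_[cx[t],cy[t],z[t]].round(4)[:25])
print('end/side', cx[y].max(), cy[y].min(), cy[y].max())
s=r.state(); print(s['moment'],s['force'])
```

```text
102
top face 39 [[ 0.0141 -0.1458  0.1246]
 [ 0.0147 -0.1421  0.1218]
 [ 0.0088 -0.1554  0.1271]
 [ 0.0097 -0.1523  0.125 ]
 [ 0.0126 -0.1528  0.1266]
 [ 0.0136 -0.1497  0.1245]
 [ 0.0161 -0.1495  0.1255]
 [ 0.0171 -0.1465  0.1234]
 [ 0.02   -0.1471  0.1252]
 [ 0.022  -0.1459  0.1251]
 [ 0.0237 -0.1442  0.1245]
 [ 0.009  -0.1606  0.1284]
 [ 0.0085 -0.1548  0.1233]
 [ 0.0104 -0.1535  0.1231]
 [ 0.0137 -0.1549  0.1257]
 [ 0.0154 -0.153   0.1249]
 [ 0.0173 -0.1518  0.1247]
 [ 0.0187 -0.1495  0.1235]
 [ 0.0218 -0.1504  0.1257]
 [ 0.0233 -0.1484  0.1246]
 [ 0.0251 -0.1468  0.1241]
 [ 0.0093 -0.1612  0.1258]
 [ 0.0096 -0.157   0.1224]
 [ 0.0114 -0.1554  0.1219]
 [ 0.0139 -0.1551  0.1228]]
end/side 0.02914931853111873 -0.16796680206275735 -0.13644646966118826
[1.29910705 0.75915248 0.30144354] [-4.21158159  7.26230648  2.90137737]
```

Run:
```python
from h import *
Q=[]
for k in range(4):
    im,d,c=grab('scene'); W=world(d,c); X=W[...,:2]-C; z=W[...,2]
    cx=np.cos(YAW)*X[...,0]+np.sin(YAW)*X[...,1]; cy=-np.sin(YAW)*X[...,0]+np.cos(YAW)*X[...,1]
    hsv=cv2.cvtColor(im,cv2.COLOR_RGB2HSV); y=(hsv[...,0]>15)&(hsv[...,0]<33)&(hsv[...,1]>130)&(abs(cy+.153)<.03)&(cx>.005)&(cx<.06)&(z>.09)&(z<.132)
    t=y&(z>.119); Q.append(np.c_[cx[t],cy[t],z[t]])
Q=np.concatenate(Q)
for a in np.arange(.008,.034,.004):
    s=Q[(Q[:,0]>=a)&(Q[:,0]<a+.004)]; 
    if len(s)>3: print('%.3f'%a,len(s),np.percentile(s[:,1],[3,50,97]).round(4))
# pixel-based: outline of yellow end, brightness split
ys,xs=np.where(y); print(xs.min(),xs.max(),ys.min(),ys.max())
def pix(x,yy,zz):
    w=np.r_[case(x,yy),zz,1]; q=np.array(c['view'])@w; return (c['fx']*q[0]/q[2]+c['cx'],c['fy']*q[1]/q[2]+c['cy'])
for a in(-.2,-.1,0,.1,.2):
    print(a,[np.round(pix(.0007+.03*np.cos(a)-s*.006*np.sin(a),-.1527+.03*np.sin(a)+s*.006*np.cos(a),.126),1) for s in(1,-1)])
save('s5',cv2.resize(im[140:190,235:285],None,fx=12,fy=12,interpolation=cv2.INTER_NEAREST))
```

```text
0.008 42 [-0.1639 -0.1567 -0.1417]
0.012 32 [-0.1572 -0.1518 -0.144 ]
0.016 32 [-0.1568 -0.152  -0.1461]
0.020 37 [-0.1563 -0.1524 -0.144 ]
0.024 28 [-0.1563 -0.1517 -0.1464]
0.028 5 [-0.1538 -0.1531 -0.1526]
252 262 159 170
-0.2 [array([263.2, 163.9]), array([259.8, 166.7])]
-0.1 [array([263.7, 163. ]), array([260.8, 166.1])]
0 [array([264.2, 162.2]), array([261.7, 165.4])]
0.1 [array([264.5, 161.3]), array([262.5, 164.6])]
0.2 [array([264.7, 160.4]), array([263.2, 163.8])]
```

View pics/s5.png

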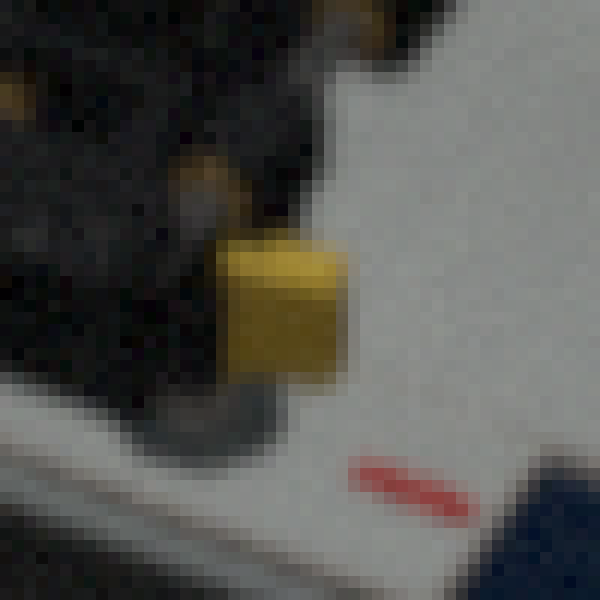

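```bash
cat > wing.py <<'E'
from h import *
def fit(zoff=(0,),dep=0,n=3):
    c=cams.calibration('scene'); V=np.array(c['view']); acc=0
    for k in range(n):
        im,d,_=grab('scene'); hsv=cv2.cvtColor(im,cv2.COLOR_RGB2HSV).astype(int)
        acc=acc+((hsv[...,0]>15)&(hsv[...,0]<35)&(hsv[...,1]>110))
    S=16; x0,y0,x1,y1=247,150,275,182
    obs=cv2.resize((acc/n)[y0:y1,x0:x1].astype(np.float32),None,fx=S,fy=S,interpolation=cv2.INTER_NEAREST)
    def sil(a,dx,dy,dz):
        P=[]
        for sx in(0,.03):
            for sy in(-.006,.006):
                for z in(.126,.096):
                    X=case(.0007+dx+sx*np.cos(a)-sy*np.sin(a),-.1527+dy+sx*np.sin(a)+sy*np.cos(a))
                    q=V@np.r_[X,z-dep+dz,1]; P.append([c['fx']*q[0]/q[2]+c['cx']+.5-x0,c['fy']*q[1]/q[2]+c['cy']+.5-y0])
        h=cv2.convexHull((np.array(P)*S).astype(np.int32)); m=np.zeros(obs.shape,np.uint8); cv2.fillConvexPoly(m,h,1); return m
    L=int((255.5-x0)*S); w=obs[:,L:]; res=[]
    for a in np.arange(-1.7,1.71,.05):
        for dx in(-.002,0,.002):
            for dz in(-.002,0,.002):
                for dy in (-.002,0,.002):
                    m=sil(a,dx,dy,dz)[:,L:]; res.append(((abs(m-w)).sum()/S/S,round(a,2),dx,dy,dz))
    res.sort(); print('pix',w.sum()/S/S); [print(x) for x in res[:5]]
    for a in np.arange(-.3,.41,.1): print(round(a,2),min(x[0] for x in res if abs(x[1]-a)<.03))
if __name__=='__main__': fit()
E
python3 wing.py
```

```text
pix 92.333336
(np.float32(22.98698), np.float64(0.45), -0.002, -0.002, 0.002)
(np.float32(23.63151), np.float64(0.4), -0.002, -0.002, 0.002)
(np.float32(23.640625), np.float64(0.5), -0.002, -0.002, 0)
(np.float32(24.190105), np.float64(0.55), -0.002, -0.002, 0)
(np.float32(24.239582), np.float64(0.35), -0.002, -0.002, 0.002)
-0.3 44.617188
-0.2 35.23307
-0.1 30.29427
0.0 30.087238
0.1 29.45052
0.2 27.477863
0.3 25.244793
0.4 23.63151
```

```bash
cat > wtop.py <<'E'
from h import *
im,d,c=grab('top'); W=world(d,c); X=W[...,:2]-C; z=W[...,2]
cx=np.cos(YAW)*X[...,0]+np.sin(YAW)*X[...,1]; cy=-np.sin(YAW)*X[...,0]+np.cos(YAW)*X[...,1]
hsv=cv2.cvtColor(im,cv2.COLOR_RGB2HSV); y=(hsv[...,0]>15)&(hsv[...,0]<33)&(hsv[...,1]>130)&(hsv[...,2]>80)&(abs(cy+.153)<.06)&(abs(cx)<.06)
print('yellow',y.sum(),'z',np.nanpercentile(z[y],[5,50,95]).round(4))
t=y&(z>np.nanpercentile(z[y],90)-.012)&(z<.135); q=np.c_[cx[t],cy[t]]; rc=cv2.minAreaRect(q.astype(np.float32)); print(rc)
u=np.linalg.svd(q-q.mean(0))[2][0]; print('angle',np.arctan(u[1]/u[0]),q.mean(0))
E
python3 -m jog '0 0 0 0 0 0 .4;0 0 0 0 0 0 .4;0 0 0 0 0 0 .4;0 0 0 0 0 0 .4;0 0 -.5 0 0 0 .4;0 0 -.7 0 0 0 .4;0 0 -.7 0 0 0 .4' | grep -E "ee|gap|^force"
python3 -m jog '1 .4 0 0 0 0 .4;1 .4 0 0 0 0 .4;1 .4 0 0 0 0 .4;1 .4 0 0 0 0 .4' | grep ee
python3 -m jog '1 .4 0 0 0 0 .4;1 .4 0 0 0 0 .4;1 .4 0 0 0 0 .4;1 .4 0 0 0 0 .4' | grep ee
python3 wtop.py
```

```text
ee_pos: [0.5599, -0.0193, 0.3397]
force: [0.1, -0.7, 0.3]
finger_gap: 0.0531
ee_pos: [0.4531, 0.0087, 0.3349]
ee_pos: [0.3505, 0.0355, 0.3364]
yellow 128 z [0.1023 0.1246 0.1282]
((0.0003014802932739258, -0.15242595970630646), (0.05828604847192764, 0.01136314868927002), 8.702949523925781)
angle 0.15001412825508573 [ 1.04743350e-04 -1.52801941e-01]
```

The wing turned to +0.15 rad, lagging in the grip: the fingers stopped at 15 mm, not 12. I'll grip again slightly higher and square to it.

```bash
python3 -m jog '-1 -.4 0 0 0 -.08 .4;-1 -.4 0 0 0 -.08 .4;-1 -.4 0 0 0 -.08 .4;-1 -.4 0 0 0 -.08 .4' | grep ee
python3 - <<'E'
from h import *
w=case(.0003,-.1526)
plan([(*w,.19,105.9),(*w,.124,105.9)])
E
```

```text
ee_pos: [0.457, 0.0072, 0.3352]
at grasp [0.4569 0.0072 0.1882] gap 0.05285807194216598 t 46.2
-> [ 0.557 -0.018  0.19 ] (105.9,)
    -0.932 -0.433 -0.019 0.0 -0.001 -0.115 rows 4
-> [ 0.557 -0.018  0.124] (105.9,)
    -0.0 -0.0 0.66 0.0 0.0 -0.0 rows 3
```

```bash
python3 -m jog '-.935 -.435 0 0 0 -.115 .4;-.935 -.435 0 0 0 -.115 .4;-.935 -.435 0 0 0 -.115 .4;-.935 -.435 0 0 0 -.115 .4;-.935 -.435 0 0 0 -.115 .4;-.935 -.435 0 0 0 -.115 .4' | grep ee
python3 -m jog '0 0 .3 0 0 0 .4;0 0 .64 0 0 0 .4;0 0 .64 0 0 0 .6;0 0 .64 0 0 0 .6;0 0 .64 0 0 0 .6;0 0 .64 0 0 0 .75;0 0 .64 0 0 0 .75;0 0 .64 0 0 0 .75' 15
python3 -m jog '0 0 0 0 0 0 1;0 0 0 0 0 0 1;0 0 0 0 0 0 1;0 0 0 0 0 0 1;0 0 0 0 0 0 1'
python3 -c "
from h import *
w=case(.0003,-.1526)
plan([(*w,.124,97.3)])"
```

```text
ee_pos: [0.5532, -0.0164, 0.3361]
t: 47.6
ee_pos: [0.5545, -0.0169, 0.2726]
tool_rot: [0.001, -0.139, 0.99, -0.0]
force: [0.1, -0.6, -0.4]
finger_gap: 0.0218
finger_force: 0.0
t: 48.1
ee_pos: [0.5543, -0.0168, 0.2718]
tool_rot: [0.0, -0.139, 0.99, 0.0]
force: [-0.9, 1.0, 2.8]
finger_gap: 0.0118
finger_force: 15.0
at grasp [ 0.5543 -0.0168  0.1248] gap 0.011792595887845857 t 48.1
-> [ 0.557 -0.018  0.124] (97.3,)
    -0.019 -0.018 0.008 0.0 0.0 0.192 rows 3
```

```bash
python3 -m jog '-.02 -.01 0 0 0 0 .75;-.02 -.01 0 0 0 0 .75;-.02 -.01 0 0 0 0 1;-.02 -.01 0 0 0 0 1;-.02 -.01 0 0 0 0 1;-.02 -.01 0 0 0 .1 1;-.02 -.01 0 0 0 .2 1;-.02 -.01 0 0 0 .2 1;-.02 -.01 0 0 0 .2 1' 50
python3 -m jog '0 0 .04 0 0 0 1;0 0 .08 0 0 0 1;0 0 .12 0 0 0 1;0 0 .12 0 0 0 1'
python3 -c "
from h import *
w=case(.0003,-.1526)
plan([(*w,.109,97.3)])"
```

```text
t: 49.0
ee_pos: [0.5562, -0.0168, 0.2715]
tool_rot: [-0.0, -0.062, 0.998, 0.001]
force: [-1.4, 4.7, 0.2]
finger_gap: 0.0116
finger_force: 50.0
t: 49.4
ee_pos: [0.5563, -0.0169, 0.2598]
tool_rot: [-0.0, -0.062, 0.998, 0.0]
force: [-2.7, 5.9, 7.0]
finger_gap: 0.0115
finger_force: 50.0
at grasp [ 0.5563 -0.0167  0.1128] gap 0.011470818397431295 t 49.4
-> [ 0.557 -0.018  0.109] (97.3,)
    -0.002 -0.012 0.038 0.001 -0.001 -0.005 rows 2
```

```bash
python3 -m jog '0 -.01 .03 0 0 0 1;0 -.01 .045 0 0 0 1;0 -.01 .045 0 0 0 1' | grep -E "ee|^force|gap"
python3 -m jog '0 0 0 0 0 .15 1;0 0 0 0 0 .3 1;0 0 0 0 0 .45 1;0 0 0 0 0 .6 1;0 0 0 0 0 .75 1;0 0 0 0 0 .9 1;0 0 0 0 0 1 1;0 0 0 0 0 1 1'
python3 -m jog '0 0 0 0 0 .15 1;0 0 0 0 0 .3 1;0 0 0 0 0 .45 1;0 0 0 0 0 .6 1;0 0 0 0 0 .75 1;0 0 0 0 0 .9 1;0 0 0 0 0 .96 1;0 0 0 0 0 .96 1'
```

```text
ee_pos: [0.5564, -0.0172, 0.2556]
force: [-4.1, 9.3, 8.6]
finger_gap: 0.0113
t: 50.5
ee_pos: [0.5563, -0.0176, 0.2558]
tool_rot: [-0.001, 0.326, 0.945, 0.0]
force: [-4.3, 6.1, 6.8]
finger_gap: 0.0117
finger_force: 50.0
t: 51.3
ee_pos: [0.556, -0.0177, 0.2556]
tool_rot: [-0.001, 0.651, 0.759, -0.0]
force: [-5.7, 6.6, 7.8]
finger_gap: 0.0118
finger_force: 50.0
```

Turned while held down. Now release, clear off and verify.

```bash
python3 -m jog '0 0 0 0 0 0 .4;0 0 0 0 0 0 .4;0 0 0 0 0 0 .4;0 0 0 0 0 0 .4;0 0 -.5 0 0 0 .4;0 0 -1 0 0 0 .4;0 0 -1 0 0 0 .4' | grep -E "ee|gap|^force"
python3 -m jog '.3 -1 -.3 0 0 0 .4;.3 -1 -.3 0 0 0 .4;.3 -1 -.3 0 0 0 .4;.3 -1 -.3 0 0 0 .4' | grep ee
python3 -m jog '.3 -1 0 0 0 0 .4;.3 -1 0 0 0 0 .4;.3 -1 0 0 0 0 .4;.3 -1 0 0 0 0 .4' | grep ee
python3 wtop.py
python3 - <<'E'
from h import *
im,d,c=grab('top'); save('t5',im)
W=world(d,c); X=W[...,:2]-C; z=W[...,2]; cx=np.cos(YAW)*X[...,0]+np.sin(YAW)*X[...,1]; cy=-np.sin(YAW)*X[...,0]+np.cos(YAW)*X[...,1]
m=(cx>.0)&(cx<.12)&(abs(cy)<.12)&(z<.09); print('lid slope',np.polyfit(cy[m],z[m],1))
E
```

```text
ee_pos: [0.5587, -0.019, 0.3623]
force: [0.6, -0.1, 0.6]
finger_gap: 0.0529
ee_pos: [0.4523, -0.0038, 0.3854]
ee_pos: [0.35, 0.0104, 0.3855]
yellow 130 z [0.0902 0.1123 0.1161]
((0.0007745982147753239, -0.15267200767993927), (0.011369762942194939, 0.058638159185647964), 2.004392623901367)
angle -1.5399387489895535 [ 0.00063819 -0.15271312]
lid slope [9.53711963e-05 7.52180552e-02]
```

View pics/t5.png

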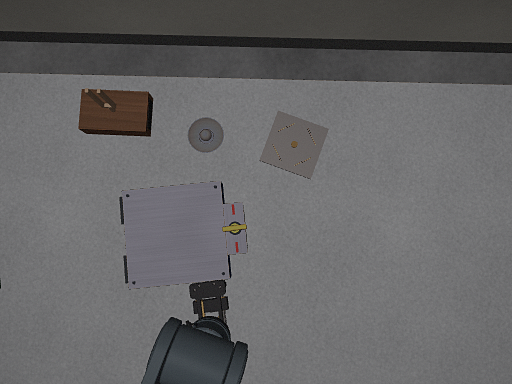

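The wing at (235,228) lies across the marks at -1.54 rad and has dropped 12 mm. The lid is flat, the bench is clear, and the plate and dish are undisturbed.

```bash
python3 -c "
from station import ticket
print(ticket.close_job())"
```

```text
the job is handed in; nothing more can be done
None
```

The job is handed in: three bungs are in the rubber bay, two bridges are in the cork bay, the lid is shut flat, and the fastener is down 12 mm and locked across the marks at -1.54 rad, with the plate and dish untouched (one lid press reached 95 N at the wrist, under the 120 N limit).

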